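Lock the tube holder onto the stud of the shaker

TASK

Mount the drilled tube holder on the shaker so that it cannot fly off when it runs: tip its eye end down, slide the rounded toe under the front lip of the stud's wide head, push it in against the sprung plunger and lower the block until the foot lies flat on the platform. Then let the plunger push the holder back until its shoulders rest against the two dowel pins, with both ends of the eye caught under the head, and let go. Feel your way, never pressing on the stud with more than about 25 N, and leave the bottles and the beaker standing where they are.

Things in the scene. Friction and masses are not known exactly. Their poses are not given: they have to be found in the camera images.
- holder: Loose tube holder, 0.22-0.35 kg, 107 x 76 x 46 mm: aluminium block 34 (x) x 76 (y) x 40 mm with three bores on a 6 mm steel foot plate. Origin: plate's underside below the block's middle; x from eye to block, z up. Grip the block across its 34 mm, fingertips 15 mm or more above the underside. Plate 76 wide from x=-25 to 19 mm, 40 wide in front; the step's shoulders (x=-25) meet the pins.
- toe (a point): Centre of the rounded toe, the cross bar at the front end of the holder's eye: 6 mm thick, 40 mm along y; holder x=-85, z=3 mm; axes as the holder's. Behind it the oblong eye, 30 mm long (x=-82 to -52) and 22 mm wide. In the mounted holder this point lies 16.5 mm in front of the stud's axis and 3 mm above the platform.
- eye_back (a point): Middle of the back edge of the holder's eye, half way up the plate: holder x=-52, z=3 mm; axes as the holder's. Mounted, it lies 16.5 mm behind the stud's axis. Toe on the platform and block end raised 0.5 rad: its lower corner passes 2.2 mm over the stud's head. Toe fully in on the neck: it clears the head's rear lip by only 1.1 mm on the way down, 3 mm when level.
- shaker: White tube shaker, fixed; grey platform 150 x 150 mm, top 64 mm above the worktop. Origin: centre of its underside; x from the front panel to the back, z up. On the platform, the stud 38 mm in front of the centre; two dowel pins 8 mm thick, 5.5 mm tall, 39.5 mm behind the stud's axis and 29 mm to either side. The mounted holder's x runs along the shaker's x.
- stud: Fixed steel stud. Origin: its axis at platform level, axes as the shaker's. Neck 10 (x) x 14 mm; head 44 (x) x 16 x 4.5 mm, its underside 9.5 mm above the platform. Plunger, 5 mm thick, 3.3 mm up, sticks 9.5 mm out of the neck's front; 4 N to start it, 12 N fully in. Pressing the block down when the foot is already flat levers the toe up against the head.
- amber_bottle: Amber bottle with a red cap, 64 mm across, 130 mm tall, behind the shaker to the left; origin at the centre of its underside. To be left alone.
- white_bottle: Clear bottle with a white cap, 68 mm across, 147 mm tall, behind the shaker; origin at the centre of its underside. To be left alone.
- beaker: Small empty glass beaker, 51 mm across, 62 mm tall, in front of the shaker to the left; origin at the centre of its underside. To be left alone.

How it is judged:
On the way:
1. the toe is under the front lip of the stud's head while the block end is still raised (angle between holder's own z axis and vertical above 0.2 rad and x of toe in the frame of stud between -0.021 and -0.005 m and z of toe in the frame of stud below 0.0075 m and y of toe in the frame of stud between -0.007 and 0.007 m), for 0.15 s.
At the end, for the whole second after the job is handed in: the holder lies flat (within 0.05 rad, 3 mm) and still on the platform, pushed back against the dowel pins: the toe 14.5 to 19.5 mm in front of the stud's axis and the eye's back edge 13.5 to 18.5 mm behind it, both under the head, and within 6 mm of the stud's centre line (x of toe in the frame of stud between -0.0195 and -0.0145 m and y of toe in the frame of stud between -0.006 and 0.006 m and x of eye_back in the frame of stud between 0.0135 and 0.0185 m and y of eye_back in the frame of stud between -0.006 and 0.006 m and z of toe in the frame of stud between 0.001 and 0.006 m and z of eye_back in the frame of stud below 0.006 m and angle between holder's own z axis and vertical below 0.05 rad and linear speed of holder below 0.01 m/s); the robot touches nothing.
It fails at once if the holder presses on the stud (neck, head or plunger) with more than 25 N (contact force between holder and stud above 25 N).
It fails at once if a bottle or the beaker is pushed more than 20 mm (distance of any of amber_bottle, white_bottle, beaker from where it was at the start of the episode above 0.02 m).
It fails at once if a bottle or the beaker is tipped (angle between any of amber_bottle, white_bottle, beaker's own z axis and vertical above 0.35 rad).
It also fails if it takes over 64 s, if anything falls off the work surface, if the arm or the gripper's body presses on something with over 40 N, if the wrist force passes 120 N, or if a joint passes its speed limit or range.

ROBOT

A 7-joint arm with a two-finger parallel gripper is mounted at the origin on a cart in front of the work surface, level with it; the furniture and walls round the work are solid. World frame = base frame: x ahead of the robot, y to its left, z up, the work surface at z = 0. Lengths are in m, angles in rad, forces in N, time in s.
With the tool pointing down it reaches from about 0.425 to 1.025 m from the base axis. Payload 3.6 kg.
Tool frame: the origin (TCP) lies between the finger pads; the fingertips stand arm.tip_extent ahead of it and the grasp point (between the pads) lies 2 mm behind it (arm.tip_extent is the distance from the TCP to the fingertips, in m); z points along the fingers, y is the line along which they close (so a half turn about z gives the same grasp; the last joint's range is limited). The gripper opens to 85 mm and grips with 20 to 120 N. Pads are 22 mm wide; open, the fingers measure 114 mm over their backs; the gripper's body (76 mm by 85 mm) begins 54 mm behind the grasp point. The pads swing forward as they close: fully open they stand 13 mm farther back than shut.
Start: joints at [-1.373, 0.591, 0.048, 1.609, -0.033, 0.943, -0.034], TCP at [0.209, 0.694, 0.217] pointing down, gripper open.
Joint ranges: [-2.69, 2.69], [-0.47, 2.24], [-1.27, 1.36], [0.19, 2.51], [-1.53, 4.68], [0.08, 2.07], [-3.09, 3.09]. Speed limits (rad/s): [2.57, 2.57, 3.14, 3.14, 3.14, 3.14, 3.14].

INTERFACE

Orientations are given as a unit quaternion [x, y, z, w].
In Python, from workcell import arm gives the robot as it stands.
- The arm moves only by the shell command python3 -m jog 'ROWS' [FORCE]. ROWS is JSON, a list that holds one entry, the list of rows, each a list of 7 numbers: the shift along the tool's x, y, z in mm, then the turn, a rotation vector about the tool's x, y, z in degrees, then the opening, from 0 (shut) to 1 (fully open). A call has 1 to 5 rows; each row is the pose to reach, as a shift and turn from the pose commanded when the call began, along the tool's axes at that moment; what a row does not reach only later rows make up. A row lasts 1/12 s, in which the tool goes at most 41.7 mm and 7.16 degrees, less where a joint would pass 70% of its speed; a pose out of reach is approached as far as the arm can. A call with a gripper value outside its range is refused whole. The fingers move at their own pace and stop on an object; FORCE is the grip in N (left out, the last holds). Time passes only in rows, so rows that repeat a pose let the fingers close. It gives the time, the measured TCP pose, the force, the opening and the grip force at its end, in the units of the state.
- arm.state(): the state, without advancing time (a new reading comes with each control period).
- arm.snapshot(name): name is "scene" or "top"; returns (picture, depth): 480x640x3 uint8, red, green, blue; 480x640 float32, m along the optical axis (not along the pixel's ray), 0 where there is no reading.
- arm.calibration(name): a dict with "K" (3x3 intrinsics, pixels), "k1" (the pictures are not rectified: a ray, as slopes to the right and down, at radius r is drawn at 1 + k1 r^2 times it, then the intrinsics apply), "world_from_camera" (4x4, takes a point from camera to world coordinates). Camera axes: x right, y up, looking along -z (the intrinsics and any distortion apply to the point x, -y, -z); pixel columns grow to the right and rows downward; lengths in m; the calibration is good to about 2 mm. A picture is of the moment at which its call begins. calibration takes no time and is no camera call.
- arm.hand_in(): hands the job in; it is judged then, once.
The state is a dict: "clock": time; "qpos": joint angles; "joint_velocities": joint speeds; "effort": joint torques, N m; "ee_pos": TCP position; "ee_rot": TCP orientation; "wrist_force": force on the tool from outside, world axes, zero at the start; "torque": the same for the moment, N m; "width": finger opening in m; "gripper_force": force on a finger pad.
Only numpy, scipy, OpenCV 4.12 (cv2) and the standard library are available. Lean on these libraries where they do the work, as an engineer would, in place of code of your own. Each camera call takes 0.05 s, during which the arm holds its last target. There are 200 camera calls.

## Working session

There is one attempt and no reset: what is moved stays moved. The work goes in short steps, Python scripts to look and compute and a shell command to move; the robot and the scene stay as the last step left them, time stands still between calls to the robot, and variables do not carry over. Pictures are saved under pics/ and viewed, at most 10 in all, crops included, and the job is handed in when it is done.

```bash
ls; mkdir -p pics; python3 - <<'E'
from workcell import arm
import cv2,numpy as np
for n in("scene","top"):
    p,d=arm.snapshot(n); cv2.imwrite(f"pics/{n}0.png",p[:,:,::-1]); np.save(f"{n}0.npy",d); np.save(f"{n}0p.npy",p)
    c=arm.calibration(n); print(n,np.round(c["K"],1).tolist(),c["k1"],np.round(c["world_from_camera"],3).tolist())
print(arm.tip_extent); print(arm.state())
E
```

```text
pics
scene [[510.9, 0.0, 309.3], [0.0, 510.9, 244.7], [0.0, 0.0, 1.0]] 0.019490584901097896 [[0.824, 0.368, -0.431, 0.074], [-0.567, 0.516, -0.642, -0.911], [-0.014, 0.773, 0.634, 0.754], [0.0, 0.0, 0.0, 1.0]]
top [[519.2, 0.0, 320.7], [0.0, 519.2, 240.3], [0.0, 0.0, 1.0]] 0.02555668141123 [[-0.003, 0.982, -0.191, 0.37], [-1.0, -0.002, 0.005, -0.199], [0.004, 0.191, 0.982, 0.99], [0.0, 0.0, 0.0, 1.0]]
0.017
{'clock': 0.1, 'qpos': array([-1.37254884,  0.59204658,  0.04832329,  1.60970666, -0.03330355,
        0.94273373, -0.03370728]), 'joint_velocities': array([-6.65654299e-05, -3.09727347e-03, -5.51923591e-04, -4.98804578e-03,
        1.61708007e-03,  1.63193469e-04,  9.78374659e-04]), 'effort': array([ 4.45234386e-03, -5.49995220e+01,  1.55349076e+00, -1.98823982e+01,
        9.78795870e-03,  3.74272800e-03, -9.43806270e-06]), 'ee_pos': array([0.20830476, 0.69360272, 0.21603722]), 'ee_rot': array([ 1.45329749e-01,  9.89382723e-01, -1.04068270e-03, -8.97158531e-05]), 'wrist_force': array([-0.10440545, -0.3891008 , -0.98080052]), 'torque': array([ 0.0423756 , -0.02058438,  0.02252491]), 'gripper_force': 0.0, 'width': 0.0855932809355406}
```

View pics/scene0.png

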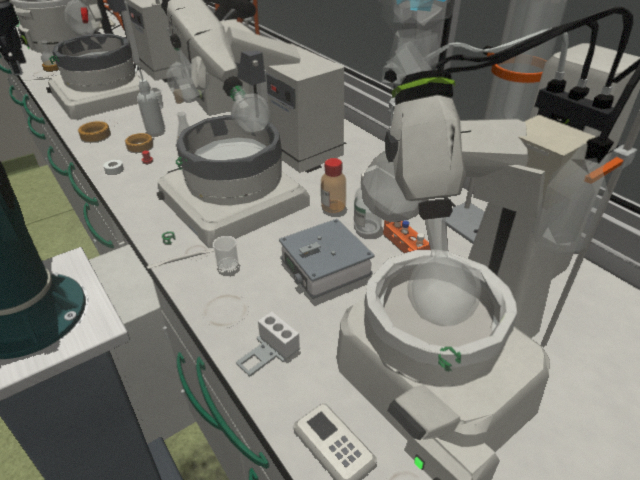

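View pics/top0.png

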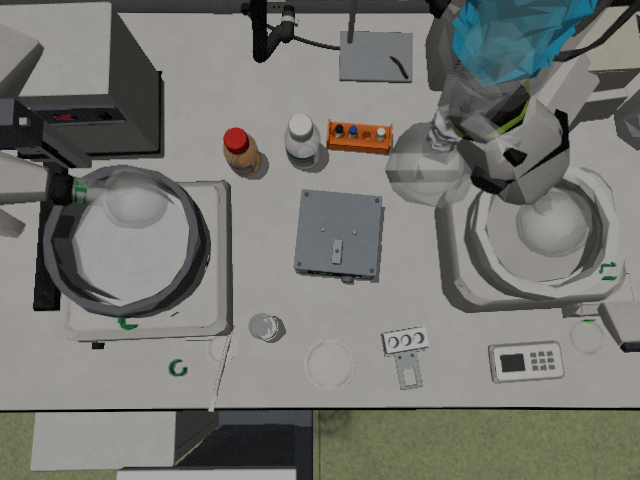

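The scene view shows the holder at (270,340) with its eye toward the front, and the shaker at (325,255). In the top view the holder block is at (406,340), its eye at (409,375), the stud at (337,251) and the pins at about (322,230) and (353,232).

```bash
cat > h.py <<'E'
import numpy as np,cv2
from workcell import arm
def cam(n):
    c=arm.calibration(n); return np.array(c["K"]),c["k1"],np.array(c["world_from_camera"])
def rays(n,uv):
    K,k1,T=cam(n); p=cv2.undistortPoints(np.asarray(uv,float).reshape(-1,1,2),K,np.array([k1,0,0,0,0.]))[:,0]
    return np.c_[p[:,0],-p[:,1],-np.ones(len(p))]@T[:3,:3].T,T[:3,3]
def cloud(n,d):
    v,u=np.mgrid[:480,:640]; r,o=rays(n,np.c_[u.ravel(),v.ravel()]); return (o+r*d.ravel()[:,None]).reshape(480,640,3)
def onz(n,uv,z):
    r,o=rays(n,uv); return o+r*((z-o[2])/r[:,2])[:,None]
def px(n,P):
    K,k1,T=cam(n); q=(np.asarray(P)-T[:3,3])@T[:3,:3]; q=q*[1,-1,-1]
    return cv2.projectPoints(q.reshape(-1,1,3),np.zeros(3),np.zeros(3),K,np.array([k1,0,0,0,0.]))[0][:,0]
E
python3 - <<'E'
from h import *
d=np.load("top0.npy");C=cloud("top",d);p=np.load("top0p.npy")
def reg(u0,u1,v0,v1,z0,z1):
    m=np.zeros((480,640),bool);m[v0:v1,u0:u1]=1;m&=(C[...,2]>z0)&(C[...,2]<z1)
    P=C[m];r=cv2.minAreaRect(P[:,:2].astype(np.float32)*1000);print(len(P),np.round(np.median(P[:,2]),4),r); return P
print("table",np.median(C[370:400,470:480,2]))
reg(375,440,320,400,.038,.055)   # block
reg(375,440,320,400,.003,.02)
P=reg(285,395,180,285,.058,.069)
P=reg(315,360,215,275,.070,.09)
for n,b in(("top",(290,185,390,285)),("top",(375,320,440,400))):
    pass
a=cv2.resize(p[180:290,285:395],None,fx=5,fy=5,interpolation=cv2.INTER_CUBIC)[:,:,::-1]
b=cv2.resize(p[320:400,375:435],None,fx=6,fy=6,interpolation=cv2.INTER_CUBIC)[:,:,::-1]
o=np.zeros((550,800,3),np.uint8);b=cv2.resize(p[320:400,385:433],None,fx=5,fy=5,interpolation=cv2.INTER_CUBIC)[:,:,::-1]
o[:,:550]=a;o[:400,560:800]=b;cv2.imwrite("pics/crop0.png",o)
E
```

```text
table -0.00016855843405266802
590 0.0453 ((373.14971923828125, -354.982666015625), (33.895912170410156, 76.29096984863281), 9.51628589630127)
1025 0.0061 ((338.3403625488281, -364.4979553222656), (119.3343505859375, 142.36697387695312), 89.74465942382812)
6342 0.0633 ((566.6380004882812, -235.70803833007812), (150.022705078125, 150.4703826904297), 84.55023956298828)
225 0.0772 ((537.9721069335938, -235.3609161376953), (59.914703369140625, 62.457637786865234), 88.00641632080078)
```

View pics/crop0.png

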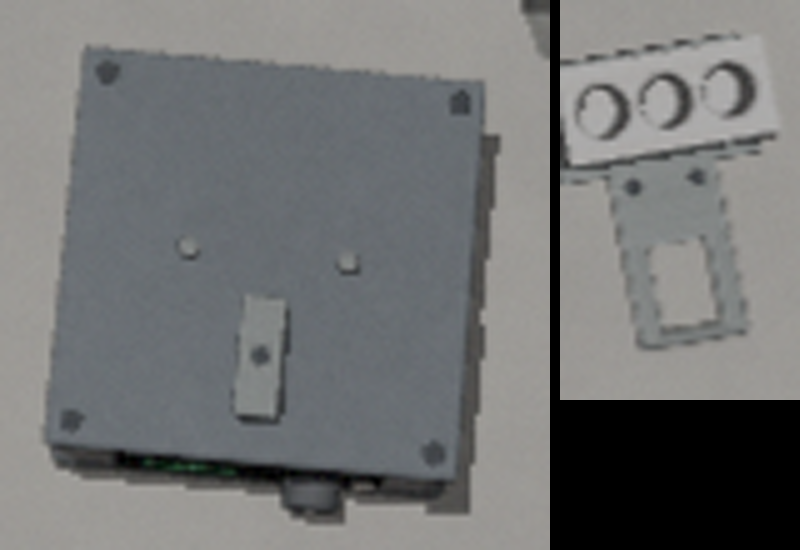

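The crop shows the stud head centred near (337.4,251.4) in the full image, with the pins at (322.6,229) and (354.4,232.4). The holder lies flat, its eye toward the front right. The rectangle fits agree with the given sizes.

```bash
cat >> h.py <<'E'
from scipy.spatial.transform import Rotation as R
def go(pos,Rt,s=None):
    s=s or arm.state(); R0=R.from_quat(s["ee_rot"]); 
    return np.round(R0.inv().apply(np.array(pos)-s["ee_pos"])*1000,1).tolist(), np.round((R0.inv()*Rt).as_rotvec(degrees=True),2).tolist()
def tool(yaw,pitch=0):
    "tool y along yaw (deg) horizontally; pitch: block end raised (rad)"
    c,s=np.cos(np.radians(yaw)),np.sin(np.radians(yaw)); X=np.array([c,s,0]);Y=np.array([-s,c,0])
    A=np.c_[-Y,X,[0,0,-1]]
    return R.from_rotvec(-Y*pitch)*R.from_matrix(A)
SH=np.array([.5666,-.2357]);YS=-5.45
E
python3 - <<'E'
from h import *
print("stud",onz("top",[[337.4,251.4]],.078),"pins",onz("top",[[285+188/5-.4,180+243/5-.4],[285+347/5-.4,180+259/5-.4]],.0695))
c,s=np.cos(np.radians(YS)),np.sin(np.radians(YS));X=np.array([c,s]);Y=np.array([-s,c])
st=SH-.038*X;print("pred",st,st+.0395*X+.029*Y,st+.0395*X-.029*Y)
d=np.load("scene0.npy");C=cloud("scene",d)
v,u=np.mgrid[:480,:640]
# shaker from scene camera
for nm,(u0,u1,v0,v1,z0,z1) in dict(block=(245,310,305,370,.038,.055),plat=(275,378,218,302,.058,.069)).items():
    m=(u>u0)&(u<u1)&(v>v0)&(v<v1)&(C[...,2]>z0)&(C[...,2]<z1);P=C[m];print(nm,np.median(P[:,2]),cv2.minAreaRect(P[:,:2].astype(np.float32)*1000))
for n in("top","scene"):
  C=cloud(n,np.load(n+"0.npy")); P=C.reshape(-1,3);P=P[np.load(n+"0.npy").ravel()>0]
  for a in range(70,-60,-10):
    w=[]
    for rr in(.45,.5,.55,.6,.65): 
        q=rr*np.array([np.cos(np.radians(a)),np.sin(np.radians(a))]);k=np.hypot(*(P[:,:2]-q).T)<.07;w.append(round(float(P[k,2].max()),2) if k.any() else None)
    print(a,w)
E
```

```text
stud [[ 0.52762716 -0.23373892  0.078     ]] pins [[ 0.57186612 -0.20688215  0.0695    ]
 [ 0.56579085 -0.26449526  0.0695    ]]
pred [ 0.52877178 -0.23209087] [ 0.57084755 -0.20697356] [ 0.56533888 -0.26471137]
block 0.04595314417347196 ((373.54217529296875, -355.64764404296875), (35.679481506347656, 78.96745300292969), 9.203231811523438)
plat 0.06448187175195014 ((567.9308471679688, -235.4733123779297), (154.60110473632812, 151.73004150390625), 84.85496520996094)
70 [-0.25, -0.25, None, None, None]
60 [0.0, 0.0, -0.25, None, None]
50 [0.01, 0.01, 0.01, 0.0, None]
40 [0.06, 0.02, 0.02, 0.02, 0.01]
30 [0.19, 0.19, 0.3, 0.3, 0.02]
20 [0.19, 0.29, 0.34, 0.34, 0.34]
10 [0.19, 0.28, 0.3, 0.33, 0.32]
0 [0.19, 0.27, 0.29, 0.29, 0.27]
-10 [0.07, 0.07, 0.07, 0.07, 0.08]
-20 [0.07, 0.08, 0.08, 0.08, 0.08]
-30 [0.01, 0.07, 0.08, 0.29, 0.7]
-40 [0.05, 0.05, 0.05, 0.12, 0.49]
-50 [0.05, 0.05, 0.05, 0.12, 0.19]
70 [-0.25, -0.25, 0.0, 0.35, 0.42]
60 [0.01, 0.02, 0.02, 0.02, 0.02]
50 [0.01, 0.02, 0.03, 0.03, 0.03]
40 [0.06, 0.02, 0.02, 0.35, 0.42]
30 [0.19, 0.19, 0.37, 0.41, 0.42]
20 [0.19, 0.29, 0.35, 0.37, 0.39]
10 [0.19, 0.28, 0.3, 0.33, 0.32]
0 [0.19, 0.27, 0.29, 0.29, 0.28]
-10 [0.07, 0.07, 0.07, 0.07, 0.09]
-20 [0.07, 0.08, 0.08, 0.08, 0.08]
-30 [0.01, 0.07, 0.08, 0.29, 0.57]
-40 [0.05, 0.05, 0.05, 0.12, 0.49]
-50 [0.05, 0.05, 0.05, 0.12, 0.19]
```

```bash
python3 - <<'E'
from h import *
s=arm.state();print(np.degrees(np.arctan2(s["ee_pos"][1],s["ee_pos"][0])))
a=73.3
for i,(th,yaw) in enumerate([(73.3,73.3)]+[(73.3-i*23.3,73.3-i*12.76) for i in range(1,6)]):
    pos=[.46*np.cos(np.radians(th)),.46*np.sin(np.radians(th)),.33]
    if i==5: pos=[.3731,-.355,.25]
    g=go(pos,tool(yaw),s);print(g); s=dict(ee_pos=np.array(pos),ee_rot=tool(yaw).as_quat())
E
```

```text
73.28378583292056Traceback (most recent call last):
  File "<stdin>", line 7, in <module>
  File "h.py", line 23, in tool
    return R.from_rotvec(-Y*pitch)*R.from_matrix(A)
                                   ~~~~~~~~~~~~~^^^
  File "scipy/spatial/transform/_rotation.pyx", line 1143, in scipy.spatial.transform._rotation.Rotation.from_matrix
ValueError: Non-positive determinant (left-handed or null coordinate frame) in rotation matrix 0: [[ 0.95782249  0.28736052  0.        ]
 [-0.28736052  0.95782249  0.        ]
 [-0.          0.         -1.        ]].
```

```bash
sed -i 's/np.c_\[-Y,X/np.c_[Y,X/' h.py; python3 - <<'E'
from h import *
s=arm.state()
for i,(th,yaw) in enumerate([(73.3,73.3)]+[(73.3-i*23.3,73.3-i*12.76) for i in range(1,6)]):
    pos=[.46*np.cos(np.radians(th)),.46*np.sin(np.radians(th)),.33]
    if i==5: pos=[.3731,-.355,.25]
    g=go(pos,tool(yaw),s);print(g); s=dict(ee_pos=np.array(pos),ee_rot=tool(yaw).as_quat())
E
```

```text
([0.1, -264.4, -113.4], [-0.12, 0.01, -0.01])
([-182.0, -37.5, 0.0], [0.0, 0.0, 12.76])
([-172.0, -70.2, 0.0], [0.0, 0.0, 12.76])
([-156.3, -100.4, 0.0], [0.0, 0.0, 12.76])
([-135.3, -127.3, 0.0], [0.0, 0.0, 12.76])
([-161.1, -130.2, 80.0], [0.0, 0.0, 12.76])
```

```bash
python3 -m jog '[[[0,-130,-113,0,0,0,1],[0,-130,-113,0,0,0,1],[0,-130,-113,0,0,0,1],[0,-130,-113,0,0,0,1],[0,-130,-113,0,0,0,1]]]'
python3 -m jog '[[[0,-134,0,0,0,0,1],[0,-134,0,0,0,0,1],[0,-134,0,0,0,0,1],[0,-134,0,0,0,0,1],[0,-134,0,0,0,0,1]]]'
python3 -m jog '[[[-182,-37,0,0,0,12.8,1],[-182,-37,0,0,0,12.8,1],[-182,-37,0,0,0,12.8,1],[-182,-37,0,0,0,12.8,1],[-182,-37,0,0,0,12.8,1]]]'
```

```text
clock: 0.52
ee_pos: [0.1707, 0.5671, 0.3347]
ee_rot: [0.146, 0.989, 0.002, 0.0]
wrist_force: [-0.5, 0.8, -0.3]
width: 0.0856
gripper_force: 0.0
clock: 0.93
ee_pos: [0.1318, 0.4379, 0.3294]
ee_rot: [0.145, 0.989, -0.001, -0.0]
wrist_force: [-0.1, 1.1, 0.3]
width: 0.0854
gripper_force: 0.0
clock: 1.35
ee_pos: [0.3023, 0.3519, 0.3304]
ee_rot: [0.258, 0.966, 0.0, 0.002]
wrist_force: [0.0, 0.8, -1.2]
width: 0.0855
gripper_force: 0.0
```

```bash
python3 -m jog '[[[-172,-70,0,0,0,12.8,1],[-172,-70,0,0,0,12.8,1],[-172,-70,0,0,0,12.8,1],[-172,-70,0,0,0,12.8,1],[-172,-70,0,0,0,12.8,1]]]'
python3 -m jog '[[[-156,-100,0,0,0,12.8,1],[-156,-100,0,0,0,12.8,1],[-156,-100,0,0,0,12.8,1],[-156,-100,0,0,0,12.8,1],[-156,-100,0,0,0,12.8,1]]]'
python3 -m jog '[[[-135,-127,0,0,0,12.8,1],[-135,-127,0,0,0,12.8,1],[-135,-127,0,0,0,12.8,1],[-135,-127,0,0,0,12.8,1],[-135,-127,0,0,0,12.8,1]]]'
python3 -m jog '[[[-161,-130,80,0,0,12.8,1],[-161,-130,80,0,0,12.8,1],[-161,-130,80,0,0,12.8,1],[-161,-130,80,0,0,12.8,1],[-161,-130,80,0,0,12.8,1]]]'
python3 - <<'E'
from h import *
print(arm.state()["qpos"]);print(go([.3733,-.3552,.045],tool(9.45)))
E
```

```text
clock: 1.77
ee_pos: [0.4162, 0.2039, 0.3305]
ee_rot: [0.364, 0.931, -0.0, 0.002]
wrist_force: [-0.3, 0.3, -0.2]
width: 0.0852
gripper_force: 0.0
clock: 2.18
ee_pos: [0.4623, 0.0234, 0.3307]
ee_rot: [0.466, 0.885, -0.001, 0.002]
wrist_force: [-0.4, -0.4, 0.3]
width: 0.0854
gripper_force: 0.0
clock: 2.6
ee_pos: [0.4328, -0.1605, 0.3309]
ee_rot: [0.561, 0.828, -0.001, 0.002]
wrist_force: [0.5, 0.1, 0.1]
width: 0.0854
gripper_force: 0.0
clock: 3.02
ee_pos: [0.3773, -0.3431, 0.2541]
ee_rot: [0.647, 0.763, -0.001, 0.001]
wrist_force: [1.0, 0.3, 0.4]
width: 0.0856
gripper_force: 0.0
[ 0.04040619  0.35132519  0.78855025  2.07356708 -0.33100395  0.84103515
  1.18588022]
([-10.7, -5.8, 209.2], [-0.03, 0.15, -0.07])
```

```bash
python3 -m jog '[[[-10.5,-6,130,0,0,0,1],[-10.5,-6,130,0,0,0,1],[-10.5,-6,130,0,0,0,1],[-10.5,-6,130,0,0,0,1],[-10.5,-6,130,0,0,0,1]]]'
python3 -m jog '[[[0,0,0,0,0,0,1],[0,0,0,0,0,0,1]]]'
python3 - <<'E'
from h import *
print(go([.3733,-.3552,.038],tool(9.45)))
E
```

```text
clock: 3.43
ee_pos: [0.3713, -0.3516, 0.1227]
ee_rot: [0.648, 0.762, -0.001, -0.003]
wrist_force: [0.1, -0.5, 0.9]
width: 0.0853
gripper_force: 0.0
clock: 3.6
ee_pos: [0.3738, -0.3531, 0.127]
ee_rot: [0.647, 0.762, -0.0, 0.002]
wrist_force: [0.5, 0.8, 0.0]
width: 0.0852
gripper_force: 0.0
([-1.7, -1.1, 89.0], [0.15, 0.2, -0.12])
```

```bash
python3 -m jog '[[[-1.7,-1,88,0,0,0,1],[-1.7,-1,88,0,0,0,1],[-1.7,-1,88,0,0,0,1],[-1.7,-1,88,0,0,0,1],[-1.7,-1,88,0,0,0,1]]]'
python3 -m jog '[[[0,0,0,0,0,0,0.3],[0,0,0,0,0,0,0],[0,0,0,0,0,0,0],[0,0,0,0,0,0,0],[0,0,0,0,0,0,0]]]' 70
python3 -m jog '[[[0,0,0,0,0,0,0],[0,0,0,0,0,0,0],[0,0,0,0,0,0,0],[0,0,0,0,0,0,0],[0,0,0,0,0,0,0]]]'
python3 - <<'E'
from h import *
for i in range(4): 
  arm.snapshot("top"); s=arm.state(); print(s["ee_pos"],tool(9.45).inv().__mul__(R.from_quat(s["ee_rot"])).as_rotvec(degrees=True),s["width"])
E
```

```text
clock: 4.02
ee_pos: [0.3724, -0.3545, 0.039]
ee_rot: [0.648, 0.762, -0.0, 0.002]
wrist_force: [0.7, 0.5, 0.8]
width: 0.0855
gripper_force: 0.0
clock: 4.43
ee_pos: [0.3717, -0.3536, 0.0377]
ee_rot: [0.647, 0.762, 0.0, 0.001]
wrist_force: [-0.2, 0.2, -0.4]
width: 0.0254
gripper_force: 0.0
clock: 4.85
ee_pos: [0.3712, -0.3534, 0.0369]
ee_rot: [0.648, 0.762, 0.0, -0.0]
wrist_force: [0.5, 0.4, 0.3]
width: 0.0001
gripper_force: 0.0
[ 0.37126183 -0.3534354   0.03688505] [0.00719893 0.00747461 0.17057385] 0.00020254688627666348
[ 0.37124297 -0.35341541  0.03690466] [0.00684161 0.00902126 0.17493588] -8.779531274806655e-05
[ 0.37124732 -0.35345208  0.03691766] [0.00582291 0.00521586 0.1736753 ] 0.00031781845633748254
[ 0.37128015 -0.35346198  0.03694702] [0.00199892 0.00189945 0.17190701] 1.8749210358321832e-05
```

```bash
python3 - <<'E'
from h import *
a,_=arm.snapshot("scene");b,_=arm.snapshot("top")
o=np.zeros((600,800,3),np.uint8);o[:600,:400]=cv2.resize(a[270:420,200:300],None,fx=4,fy=4);o[:480,400:]=cv2.resize(b[310:430,360:460],None,fx=4,fy=4)
cv2.imwrite("pics/g1.png",o[:,:,::-1])
print(arm.tip_extent)
E
```

```text
0.017
```

View pics/g1.png

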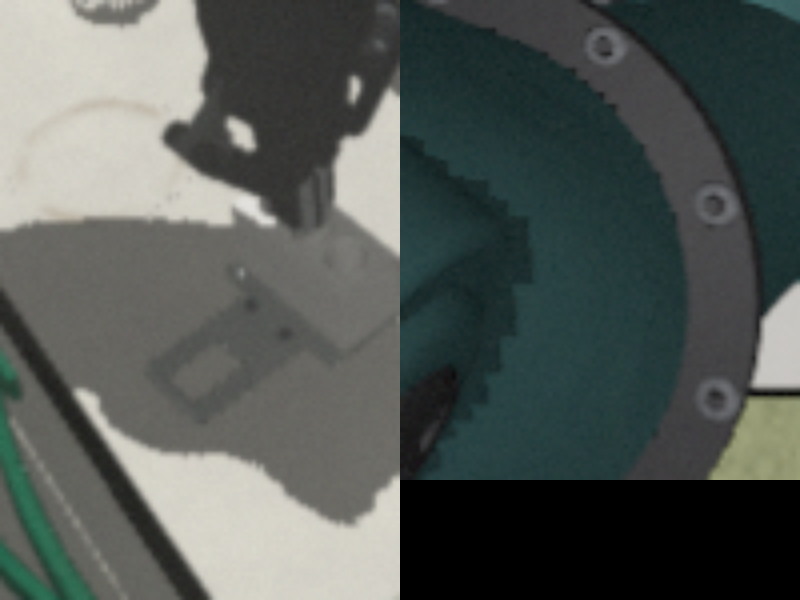

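The scene crop shows the fingers shut, with their tips at scene pixel (279,326) and on or behind the left part of the block. They aren't gripping it, so I'll compare the measured tip position with the reported pose.

```bash
python3 - <<'E'
from h import *
s=arm.state();t=R.from_quat(s["ee_rot"]).apply([0,0,1])
for k in(-.054,0,.017): print(k,px("scene",[s["ee_pos"]+t*k]))
a,d=arm.snapshot("scene");C=cloud("scene",d)
for u,v in[(276,322),(279,324),(278,318),(272,305),(285,333),(262,323),(290,350)]: print(u,v,C[v,u],a[v,u])
b=cv2.minAreaRect(C[(C[...,2]>.043)&(C[...,2]<.048)&(abs(C[...,0]-.373)<.06)&(abs(C[...,1]+.355)<.06)][:,:2].astype(np.float32)*1000);print(b)
c0=cloud("scene",np.load("scene0.npy"));b=cv2.minAreaRect(c0[(c0[...,2]>.043)&(c0[...,2]<.048)&(abs(c0[...,0]-.373)<.06)&(abs(c0[...,1]+.355)<.06)][:,:2].astype(np.float32)*1000);print(b)
print(s["qpos"])
E
```

```text
-0.054 [[274.62078901 309.91947146]]
0 [[276.29283872 330.2439389 ]]
0.017 [[276.79407316 336.34252583]]
276 322 [ 0.36626674 -0.36434727  0.07246565] [89 89 87]
279 324 [ 0.37288889 -0.3627226   0.06144102] [67 64 62]
278 318 [ 0.37171052 -0.36288262  0.07814487] [75 74 73]
272 305 [ 0.35774266 -0.37094752  0.12645397] [56 54 54]
285 333 [ 0.38016631 -0.36952467  0.03862208] [121 119 115]
262 323 [ 0.35538857 -0.32993176  0.04556086] [220 218 213]
290 350 [ 0.37474914 -0.3933225   0.0182579 ] [111 111 107]
((373.94708251953125, -355.3112487792969), (34.99177551269531, 78.19318389892578), 9.9574613571167)
((373.489013671875, -355.3195495605469), (35.679481506347656, 78.30261993408203), 9.203231811523438)
[ 0.37501459  0.67046625  0.41358376  2.21016045 -0.71217094  0.39212896
  1.5415993 ]
```

```bash
python3 -m jog '[[[0,0,-25,0,0,0,0],[0,0,-50,0,0,0,0],[0,0,-60,0,0,0,0],[0,0,-60,0,0,0,0],[0,0,-60,0,0,0,0]]]'
python3 - <<'E'
from h import *
def look():
    a,d=arm.snapshot("scene");C=cloud("scene",d);s=arm.state();e=s["ee_pos"];print(e,px("scene",[e,e-[0,0,.017]]))
    m=(np.hypot(C[...,0]-e[0],C[...,1]-e[1])<.06)&(C[...,2]>.052);P=C[m]
    for z in np.arange(.05,.2,.01):
        Q=P[(P[:,2]>z)&(P[:,2]<z+.01)]
        if len(Q): print(round(z,3),len(Q),np.round(Q.min(0),3),np.round(Q.max(0),3))
    return a
a=look();cv2.imwrite("pics/g2.png",cv2.resize(a[250:370,200:340],None,fx=5,fy=5)[:,:,::-1])
E
```

```text
clock: 5.62
ee_pos: [0.3717, -0.3533, 0.0971]
ee_rot: [0.647, 0.762, 0.0, 0.001]
wrist_force: [0.0, 0.2, -0.4]
width: 0.0006
gripper_force: 0.0
[ 0.37126044 -0.35284121  0.09647971] [[274.24028411 307.57243813]
 [274.78663328 314.18283768]]
0.11 20 [ 0.361 -0.364  0.112] [ 0.384 -0.352  0.12 ]
0.12 68 [ 0.357 -0.366  0.12 ] [ 0.387 -0.347  0.13 ]
0.13 68 [ 0.357 -0.365  0.13 ] [ 0.385 -0.349  0.14 ]
0.14 58 [ 0.359 -0.364  0.14 ] [ 0.386 -0.352  0.15 ]
0.15 67 [ 0.346 -0.368  0.151] [ 0.399 -0.354  0.16 ]
0.16 197 [ 0.336 -0.371  0.16 ] [ 0.411 -0.338  0.17 ]
0.17 149 [ 0.329 -0.372  0.17 ] [ 0.417 -0.338  0.18 ]
0.18 201 [ 0.32  -0.373  0.18 ] [ 0.428 -0.343  0.19 ]
0.19 236 [ 0.313 -0.375  0.19 ] [ 0.43  -0.348  0.2  ]
0.2 314 [ 0.312 -0.375  0.2  ] [ 0.431 -0.335  0.21 ]
```

View pics/g2.png

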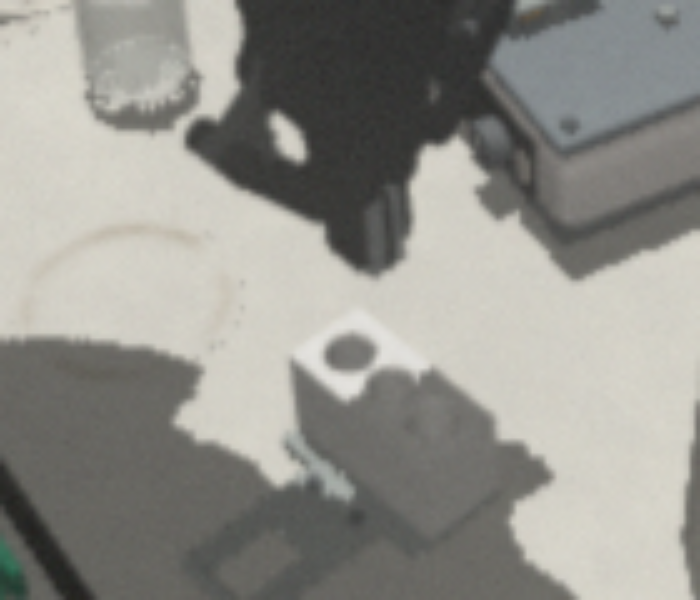

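The crop shows the fingers shut and clear of the block, with the lowest finger point at pixel (275,304). Its depth gives z≈0.112 for a reported TCP of 0.0965. So the real fingertips are about 32 mm higher than reported, and the fingers closed above the block. I'll go down by that much more.

```bash
python3 -m jog '[[[-2.6,1.8,0,0,0,0,1],[-2.6,1.8,0,0,0,0,1],[-2.6,1.8,0,0,0,0,1],[-2.6,1.8,0,0,0,0,1],[-2.6,1.8,0,0,0,0,1]]]'
python3 -m jog '[[[0,0,0,0,0,0,1],[0,0,20,0,0,0,1],[0,0,40,0,0,0,1],[0,0,60,0,0,0,1],[0,0,60,0,0,0,1]]]'
python3 -m jog '[[[0,0,12,0,0,0,1],[0,0,24,0,0,0,1],[0,0,34,0,0,0,1],[0,0,34,0,0,0,1],[0,0,34,0,0,0,1]]]'
python3 -m jog '[[[0,0,0,0,0,0,0.3],[0,0,0,0,0,0,0.2],[0,0,0,0,0,0,0],[0,0,0,0,0,0,0],[0,0,0,0,0,0,0]]]' 70
python3 -m jog '[[[0,0,0,0,0,0,0],[0,0,0,0,0,0,0],[0,0,0,0,0,0,0],[0,0,0,0,0,0,0],[0,0,0,0,0,0,0]]]'
```

```text
clock: 6.08
ee_pos: [0.3732, -0.3556, 0.0966]
ee_rot: [0.648, 0.762, -0.0, -0.0]
wrist_force: [0.2, 0.1, -0.5]
width: 0.0604
gripper_force: 0.0
clock: 6.5
ee_pos: [0.3722, -0.3541, 0.0345]
ee_rot: [0.648, 0.762, 0.0, -0.003]
wrist_force: [-0.1, -0.3, -0.4]
width: 0.0853
gripper_force: 0.0
clock: 6.92
ee_pos: [0.3734, -0.3558, 0.0031]
ee_rot: [0.648, 0.762, 0.0, -0.0]
wrist_force: [0.2, -0.1, 0.5]
width: 0.0853
gripper_force: 0.0
clock: 7.33
ee_pos: [0.3739, -0.356, 0.0036]
ee_rot: [0.648, 0.762, 0.0, 0.001]
wrist_force: [0.3, -0.0, 5.4]
width: 0.0327
gripper_force: 70.7
clock: 7.75
ee_pos: [0.3739, -0.3559, 0.0037]
ee_rot: [0.648, 0.762, 0.0, 0.001]
wrist_force: [-0.1, -0.0, 7.3]
width: 0.0332
gripper_force: 70.9
```

```bash
cat >> h.py <<'E'
# holder in tool frame (from the grasp): tool y = holder x, tool x = holder y, tool z = -holder z
E0=np.array([.3739,-.3559,.0037]); H0=np.array([.3735,-.3553,0.]); RG=tool(9.5)
PH=RG.inv().apply(H0-E0); PH[1]=0   # holder origin in tool axes
TOE=PH+[0,-.085,-.003]; EB=PH+[0,-.052,-.003]
STUD=np.array([.5284,-.2325,.064])
def S(p): return STUD+R.from_euler('z',YS,degrees=True).apply(p)
def pose(toe,pitch,yaw=YS):
    Rt=tool(yaw,pitch); return S(toe)-Rt.apply(TOE),Rt
def where(s=None):
    s=s or arm.state();Rt=R.from_quat(s["ee_rot"]);f=lambda q:np.round(R.from_euler('z',-YS,degrees=True).apply(s["ee_pos"]+Rt.apply(q)-STUD)*1000,1)
    return f(TOE),f(EB),np.arcsin(Rt.apply([0,1,0])[2]).round(3),s["wrist_force"].round(1)
def seg(*ts,s=None):
    s=s or arm.state()
    for t in ts:
        p,Rt=pose(np.array(t[0])/1000,*t[1:]); print(go(p,Rt,s)); s=dict(ee_pos=p,ee_rot=Rt.as_quat())
E
python3 -m jog '[[[0,0,-10,0,0,0,0],[0,0,-40,0,0,0,0],[0,0,-75,0,0,0,0],[0,0,-110,0,0,0,0],[0,0,-130,0,0,0,0]]]' 110
python3 -m jog '[[[0,0,0,0,0,0,0],[0,0,0,0,0,0,0],[0,0,0,0,0,0,0]]]'
python3 - <<'E'
from h import *
print(where());seg(([-80,0,60],.3),([-50,0,30],.55))
E
```

```text
clock: 8.17
ee_pos: [0.3736, -0.3562, 0.1359]
ee_rot: [0.648, 0.762, -0.0, 0.001]
wrist_force: [0.4, -1.0, -2.2]
width: 0.0321
gripper_force: 110.0
clock: 8.42
ee_pos: [0.373, -0.3544, 0.1323]
ee_rot: [0.647, 0.762, 0.0, -0.001]
wrist_force: [-0.1, -0.5, -3.1]
width: 0.0325
gripper_force: 110.2
(array([-225.5, -157.1,   67.7]), array([-193.6, -148.7,   67.6]), np.float64(-0.001), array([-0.1, -0.5, -3.1]))
([94.3, 173.9, -17.5], [-17.16, -2.32, 14.64])
([0.0, 17.0, 16.5], [-14.32, 0.0, -0.0])
```

```bash
python3 -m jog '[[[19,35,-4,-3.4,-0.5,2.9,0],[38,70,-7,-6.9,-0.9,5.9,0],[57,104,-10,-10.3,-1.4,8.8,0],[76,139,-14,-13.7,-1.9,11.7,0],[94.3,173.9,-17.5,-17.16,-2.32,14.64,0]]]'
python3 -m jog '[[[0,4,4,-3,0,0,0],[0,8,8,-7,0,0,0],[0,13,12,-11,0,0,0],[0,17,16.5,-14.3,0,0,0],[0,17,16.5,-14.3,0,0,0]]]'
python3 -m jog '[[[0,0,0,0,0,0,0],[0,0,0,0,0,0,0],[0,0,0,0,0,0,0]]]'
python3 - <<'E'
from h import *
print(where(),arm.state()["qpos"]);
a,d=arm.snapshot("scene");np.save("s3.npy",d);np.save("s3p.npy",a);s=arm.state();Rt=R.from_quat(s["ee_rot"])
w=lambda q:s["ee_pos"]+Rt.apply(q)
P=[w(TOE+[.02,-.003,0]),w(TOE+[-.02,-.003,0]),w(EB+[.011,0,-.003]),w(EB+[-.011,0,-.003]),w(PH+[-.038,-.017,-.046]),w(PH+[.038,-.017,-.046])]
q=px("scene",P);print(np.round(q,1).tolist());x0,y0=250,180
o=cv2.resize(a[y0:y0+120,x0:x0+150],None,fx=5,fy=5,interpolation=cv2.INTER_CUBIC)[:,:,::-1].copy()
for c in q: cv2.circle(o,tuple(int(v) for v in (c-[x0,y0]+.5)*5),3,(0,0,255),1)
cv2.imwrite("pics/t3.png",o)
E
```

```text
clock: 8.83
ee_pos: [0.5294, -0.2327, 0.1488]
ee_rot: [0.733, 0.664, 0.1, 0.111]
wrist_force: [1.9, -0.9, -2.6]
width: 0.0322
gripper_force: 110.1
clock: 9.25
ee_pos: [0.5559, -0.2483, 0.1648]
ee_rot: [0.715, 0.652, 0.176, 0.178]
wrist_force: [-0.3, -1.2, -1.4]
width: 0.0325
gripper_force: 110.3
clock: 9.5
ee_pos: [0.557, -0.2462, 0.1644]
ee_rot: [0.715, 0.653, 0.174, 0.178]
wrist_force: [-0.3, 0.1, -2.4]
width: 0.0327
gripper_force: 110.3
(array([-44.3, -10.3,  58.9]), array([-15.4, -10.3,  74.8]), np.float64(0.503), array([-0.3,  0.1, -2.4])) [ 0.62257013  0.43201302 -0.23756753  2.2454855  -1.53283016  0.0787094
  1.85317863]
[[285.9, 235.1], [295.4, 246.3], [301.0, 225.0], [306.5, 230.9], [318.6, 215.1], [299.0, 195.0]]
```

View pics/t3.png

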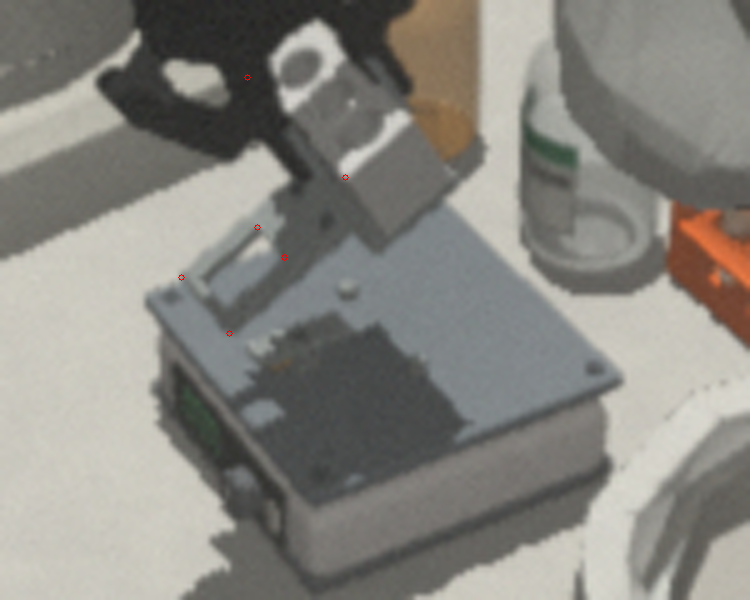

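The crop shows the holder tilted over the platform with its toe at about crop (190-232, 280-325). The predicted block corner at (247,77) misses the real one at (270,75) by a few pixels. Two joints also sit at their limits. I'll check the holder's pose in the hand from the depth data and back off to a gentler tilt.

```bash
cat >> h.py <<'E'
def inhand(C,s):
    "cloud -> holder axes (x,y,z mm) assumed from grasp"
    Q=R.from_quat(s["ee_rot"]).inv().apply(C.reshape(-1,3)-s["ee_pos"])-PH
    return np.c_[Q[:,1],Q[:,0],-Q[:,2]].reshape(C.shape)*1000
E
python3 - <<'E'
from h import *
s=arm.state();C=cloud("scene",np.load("s3.npy"));Q=inhand(C,s);p=np.load("s3p.npy")
x,y,z=Q[...,0],Q[...,1],Q[...,2]
m=(abs(x)<25)&(abs(y)<48)&(z>38)&(z<54)&(p.mean(2)>60)
import sys
A=np.c_[x[m],y[m],np.ones(m.sum())];k=np.ones(m.sum(),bool)
for i in range(6):
    c=np.linalg.lstsq(A[k],z[m][k],rcond=None)[0];r=z[m]-A@c;k=abs(r)<max(1.5,2*np.median(abs(r[k])))
print("top",m.sum(),k.sum(),c,"rect",cv2.minAreaRect(np.c_[x[m][k],y[m][k]].astype(np.float32)))
m=(x<-30)&(x>-100)&(abs(y)<30)&(z>-6)&(z<14)
A=np.c_[x[m],y[m],np.ones(m.sum())];k=np.ones(m.sum(),bool)
for i in range(6):
    c=np.linalg.lstsq(A[k],z[m][k],rcond=None)[0];r=z[m]-A@c;k=abs(r)<max(1.5,2*np.median(abs(r[k])))
print("plate",m.sum(),k.sum(),c,"rect",cv2.minAreaRect(np.c_[x[m][k],y[m][k]].astype(np.float32)), np.round(x[m][k].min(),1))
seg(([-45,0,30],.42),([-38,0,12],.43))
E
```

```text
top 470 260 [7.01640376e-04 7.81589545e-04 4.59423094e+01] rect ((-0.8954353332519531, -1.8245201110839844), (44.414913177490234, 79.41744232177734), 7.076307773590088)
plate 388 235 [2.40979140e-03 2.86278267e-02 6.22282222e+00] rect ((-59.21900939941406, -1.1662673950195312), (57.323333740234375, 41.56194305419922), 1.7656307220458984) -87.8
([9.2, -15.2, 32.2], [4.78, -1.1, 0.1])
([0.0, -1.0, 18.4], [-0.57, 0.0, 0.0])
```

```bash
python3 -m jog '[[[4,-6,8,2,-0.5,0,0],[9,-15,18,4.8,-1.1,0,0],[9.2,-15.2,32.2,4.8,-1.1,0,0],[9.2,-15.2,32.2,4.8,-1.1,0,0],[9.2,-15.2,32.2,4.8,-1.1,0,0]]]'
python3 -m jog '[[[0,0,0,0,0,0,0],[0,0,0,0,0,0,0],[0,0,0,0,0,0,0]]]'
python3 - <<'E'
from h import *
print(where(),arm.state()["qpos"],arm.state()["effort"]);seg(([-38,0,12],.43))
E
```

```text
clock: 9.97
ee_pos: [0.562, -0.2342, 0.1298]
ee_rot: [0.722, 0.66, 0.141, 0.154]
wrist_force: [0.6, -0.2, -2.6]
width: 0.0324
gripper_force: 110.2
clock: 10.22
ee_pos: [0.5604, -0.2387, 0.1312]
ee_rot: [0.724, 0.657, 0.141, 0.156]
wrist_force: [-0.4, 1.0, -2.1]
width: 0.0324
gripper_force: 110.2
(array([-44.7,  -2.3,  31.7]), array([-14.7,  -2.4,  45.2]), np.float64(0.423), array([-0.4,  1. , -2.1])) [ 0.40422926  0.47998332 -0.01629854  2.22947766 -1.35068435  0.11403578
  1.62032617] [-6.32708855e-01 -4.20228696e+01  2.04353747e-01 -1.23629907e+01
 -1.82763599e-01  1.10686328e-01 -2.78212763e-03]
([2.5, -1.9, 20.1], [-0.38, 0.08, -0.11])
```

```bash
python3 -m jog '[[[1,0,7,0,0,0,0],[2,-1,14,0,0,0,0],[2.5,-1.9,20,-0.4,0,0,0],[2.5,-1.9,20,-0.4,0,0,0],[2.5,-1.9,20,-0.4,0,0,0]]]'
python3 -m jog '[[[0,0,0,0,0,0,0],[0,0,0,0,0,0,0],[0,0,0,0,0,0,0]]]'
python3 - <<'E'
from h import *
s=arm.state()
print(where(),s["qpos"])
a,d=arm.snapshot("scene");C=cloud("scene",d);Q=inhand(C,s);np.save("s4.npy",d)
cv2.imwrite("pics/t4.png",cv2.resize(a[190:290,265:385],None,fx=6,fy=6,interpolation=cv2.INTER_CUBIC)[:,:,::-1])
x,y,z=Q[...,0],Q[...,1],Q[...,2]
m=(x<-30)&(x>-100)&(abs(y)<30)&(z>3)&(z<9)
A=np.c_[x[m],y[m],np.ones(m.sum())];k=np.ones(m.sum(),bool)
for i in range(6):
    c=np.linalg.lstsq(A[k],z[m][k],rcond=None)[0];r=z[m]-A@c;k=abs(r)<1.2
X,Y=x[m][k],y[m][k];print(c,X.min());
for x0 in range(-88,-30,8):
    j=(X>=x0)&(X<x0+8)
    if j.sum(): print(x0,j.sum(),Y[j].min().round(1),Y[j].max().round(1))
E
```

```text
clock: 10.63
ee_pos: [0.5694, -0.2382, 0.1159]
ee_rot: [0.724, 0.657, 0.142, 0.155]
wrist_force: [-0.2, 0.1, -2.2]
width: 0.0324
gripper_force: 110.2
clock: 10.88
ee_pos: [0.5696, -0.2368, 0.1159]
ee_rot: [0.723, 0.658, 0.142, 0.155]
wrist_force: [0.2, 1.1, -2.8]
width: 0.0321
gripper_force: 110.2
(array([-35.8,   0.2,  16.4]), array([-5.7,  0.2, 29.9]), np.float64(0.423), array([ 0.2,  1.1, -2.8])) [ 0.44335535  0.51503475 -0.07972083  2.21879552 -1.53292008  0.07887115
  1.80452748]
[1.69288814e-03 1.39533894e-02 6.25685075e+00] -87.34240937407453
-88 32 -24.1 19.3
-80 18 -20.8 17.2
-72 18 -20.7 19.2
-64 14 -20.0 18.2
-56 17 -20.9 20.5
-48 32 -22.1 19.3
-40 37 -19.4 20.1
-32 6 -21.4 20.7
```

View pics/t4.png

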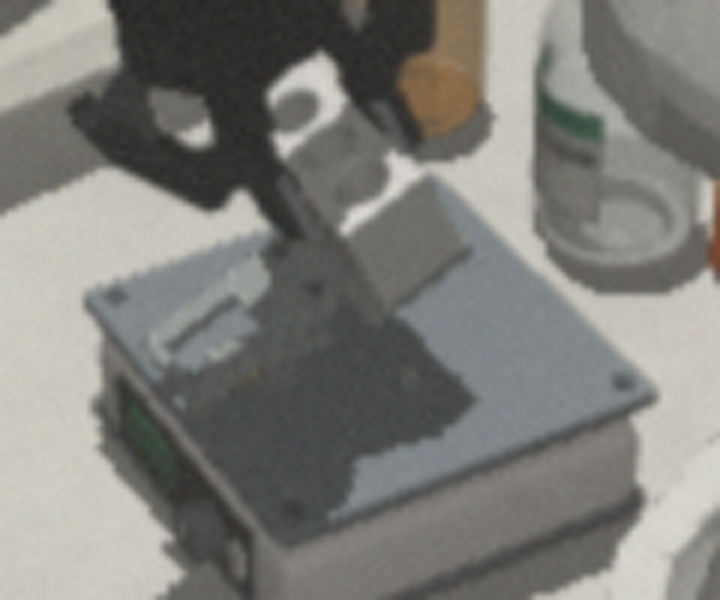

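The crop shows the toe correctly in front of the stud at about (165,370), square and low over the platform. The depth fit confirms the holder is rigid in the hand. But joints 5 and 6 are at their limits. I'll set the holder down and regrip it with the hand leaned sideways about the pad axis, to keep the wrist off those limits.

```bash
python3 - <<'E'
from h import *
seg(([-70,0,75],.2))
p,Rt=pose([-.07,0,.075],.2)
s=dict(ee_pos=p,ee_rot=Rt.as_quat())
for q in([.375,-.354,.09],):
    print("over",go(q,tool(9.5),s))
E
```

```text
([-0.3, -9.1, -48.8], [12.75, -0.1, 0.07])
over ([-134.9, -164.5, 34.6], [11.39, 1.49, -14.9])
```

```bash
python3 -m jog '[[[0,-2,-12,2,0,0,0],[0,-4,-24,5,0,0,0],[0,-7,-36,9,0,0,0],[0,-9,-49,12.7,0,0,0],[0,-9,-49,12.7,0,0,0]]]'
python3 -m jog '[[[-34,-41,0,3,0.4,-3.7,0],[-67,-82,0,6,0.8,-7.5,0],[-101,-123,10,9,1.1,-11.2,0],[-135,-164,34,11.4,1.5,-14.9,0],[-135,-164,34,11.4,1.5,-14.9,0]]]'
python3 -m jog '[[[0,0,0,0,0,0,0],[0,0,0,0,0,0,0],[0,0,0,0,0,0,0],[0,0,0,0,0,0,0]]]'
python3 - <<'E'
from h import *
print(arm.state()["qpos"]);print(go([.3737,-.3555,.02],tool(9.5)))
E
```

```text
clock: 11.35
ee_pos: [0.5437, -0.234, 0.1594]
ee_rot: [0.734, 0.671, 0.066, 0.075]
wrist_force: [1.8, 0.1, -2.9]
width: 0.0323
gripper_force: 110.3
clock: 11.77
ee_pos: [0.3846, -0.3501, 0.0943]
ee_rot: [0.642, 0.766, 0.001, 0.001]
wrist_force: [1.3, -1.2, -2.9]
width: 0.032
gripper_force: 110.3
clock: 12.1
ee_pos: [0.3838, -0.3484, 0.0948]
ee_rot: [0.644, 0.765, 0.001, 0.0]
wrist_force: [0.3, 0.6, -2.2]
width: 0.0323
gripper_force: 110.4
[ 0.23906093  0.59779108  0.57456523  2.17968584 -0.64853622  0.53600345
  1.47818982]
([-5.4, -11.4, 74.8], [0.14, -0.08, 0.26])
```

```bash
python3 -m jog '[[[0,0,25,0,0,0.2,0],[0,0,50,0,0,0.2,0],[0,0,70,0,0,0.2,0],[0,0,76,0,0,0.2,0],[0,0,76,0,0,0.2,0]]]'
python3 -m jog '[[[0,0,6,0,0,0,0],[0,0,11,0,0,0,0],[0,0,13.5,0,0,0,0],[0,0,13.5,0,0,0,0],[0,0,13.5,0,0,0,0]]]'
python3 - <<'E'
from h import *
s=arm.state();print(s["ee_pos"],R.from_quat(s["ee_rot"]).as_matrix().round(3).tolist())
E
```

```text
clock: 12.52
ee_pos: [0.383, -0.3476, 0.0176]
ee_rot: [0.646, 0.764, 0.001, -0.001]
wrist_force: [-0.2, 0.4, -2.9]
width: 0.0322
gripper_force: 110.5
clock: 12.93
ee_pos: [0.3823, -0.3494, 0.0053]
ee_rot: [0.647, 0.763, 0.001, 0.0]
wrist_force: [0.2, -0.3, -3.0]
width: 0.0318
gripper_force: 110.5
[ 0.38225419 -0.34938131  0.00525146] [[-0.164, 0.986, 0.001], [0.986, 0.164, 0.001], [0.001, 0.001, -1.0]]
```

```bash
python3 -m jog '[[[0,0,1.2,0,0,0,0],[0,0,1.2,0,0,0,0],[0,0,1.2,0,0,0,0.6],[0,0,1.2,0,0,0,1],[0,0,1.2,0,0,0,1]]]'
python3 -m jog '[[[0,0,-2,0,0,0,1],[0,0,-4,0,0,0,1],[0,0,-7,0,0,0,1],[0,0,-7,0,0,0,1],[0,0,-7,0,0,0,1]]]'
python3 -m jog '[[[-3.3,0,-0.5,0,-5.7,0,1],[-6.6,0,-1,0,-11.4,0,1],[-10,0,-1,0,-17.2,0,1],[-13.2,0,-1.5,0,-22.9,0,1],[-13.2,0,-1.5,0,-22.9,0,1]]]'
python3 -m jog '[[[0,0,0,0,0,0,0.5],[0,0,0,0,0,0,0.3],[0,0,0,0,0,0,0],[0,0,0,0,0,0,0],[0,0,0,0,0,0,0]]]' 70
python3 -m jog '[[[0,0,0,0,0,0,0],[0,0,0,0,0,0,0],[0,0,0,0,0,0,0]]]' 110
python3 - <<'E'
from h import *
a,d=arm.snapshot("scene");np.save("s5.npy",d);np.save("s5p.npy",a)
s=arm.state();print(s["ee_pos"],s["ee_rot"],R.from_quat(s["ee_rot"]).as_matrix().round(3).tolist(),s["qpos"])
C=cloud("scene",d)
P=C[(C[...,2]>.044)&(C[...,2]<.048)&(abs(C[...,0]-.383)<.06)&(abs(C[...,1]+.35)<.06)];print(len(P),cv2.minAreaRect(P[:,:2].astype(np.float32)*1000))
cv2.imwrite("pics/t5.png",cv2.resize(a[230:380,200:350],None,fx=4,fy=4)[:,:,::-1])
E
```

```text
clock: 13.35
ee_pos: [0.3823, -0.3495, 0.004]
ee_rot: [0.647, 0.763, 0.001, 0.0]
wrist_force: [0.1, 0.7, -0.6]
width: 0.0677
gripper_force: 0.0
clock: 13.77
ee_pos: [0.3822, -0.3493, 0.011]
ee_rot: [0.647, 0.763, 0.001, 0.0]
wrist_force: [-0.9, -0.6, 0.8]
width: 0.0851
gripper_force: 0.0
clock: 14.18
ee_pos: [0.4001, -0.369, 0.038]
ee_rot: [0.64, 0.748, -0.129, 0.118]
wrist_force: [0.7, -1.8, -1.7]
width: 0.0857
gripper_force: 0.0
clock: 14.6
ee_pos: [0.4018, -0.3678, 0.0374]
ee_rot: [0.641, 0.747, -0.127, 0.119]
wrist_force: [0.1, 0.6, -0.4]
width: 0.0259
gripper_force: 0.0
clock: 14.85
ee_pos: [0.4025, -0.3673, 0.0374]
ee_rot: [0.641, 0.748, -0.126, 0.119]
wrist_force: [0.7, 0.5, -0.3]
width: 0.0001
gripper_force: 0.0
[ 0.40262282 -0.36708808  0.03734719] [ 0.64051684  0.7481028  -0.12635457  0.11880615] [[-0.151, 0.988, 0.016], [0.928, 0.148, -0.341], [-0.34, -0.037, -0.94]] [ 0.06569652  0.73727873  0.58116995  2.30487579 -1.53286321  0.07883176
  2.16332876]
353 ((382.8692321777344, -348.5080871582031), (36.32160186767578, 77.90316009521484), 10.605299949645996)
```

View pics/t5.png

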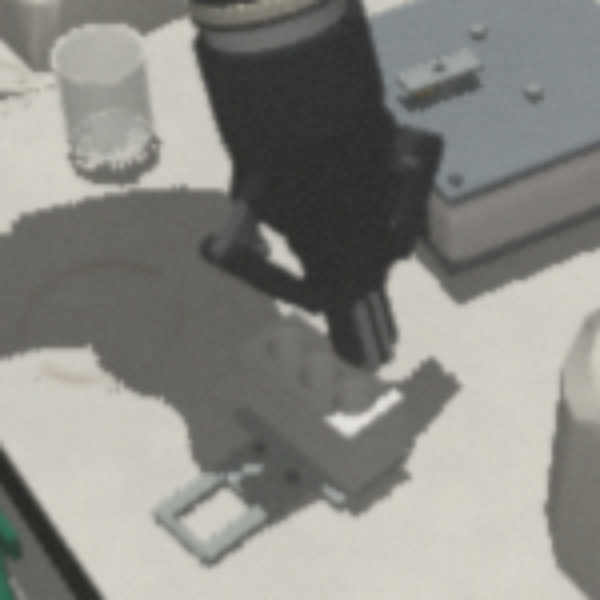

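The picture shows the fingers shut above the block at (370,350), and the holder flat and undisturbed. Leaning right drove the wrist into the same limit, so I'll lean left instead, which keeps joint 6 well bent.

```bash
cat >> h.py <<'E'
def ltool(yaw,pitch=0,lean=0):  # lean>0: fingertips towards +y
    c,s=np.cos(np.radians(yaw)),np.sin(np.radians(yaw));Y=np.array([-s,c,0]);X=np.array([c,s,0])
    return R.from_rotvec(-Y*pitch)*R.from_rotvec(X*lean)*tool(yaw)
E
python3 - <<'E'
from h import *
s=arm.state();piv=np.array([.3826,-.3489,.041]);L=.35
t=lambda dz,l:(piv+[0,0,dz]+ltool(9.6,0,l).apply([0,0,.034]),ltool(9.6,0,l))
for a in((.09,0),(.09,L),(0,L)):
    p,Rt=t(*a);print(go(p,Rt,s));s=dict(ee_pos=p,ee_rot=Rt.as_quat())
C=cloud("scene",np.load("s5.npy"));C2=cloud("top",np.load("top0.npy"))
for c in(C,C2):
  for z in(.1,.2,.3,.4,.5):
    P=c[(c[...,2]>z)&(c[...,2]<z+.1)&(c[...,0]>.45)&(c[...,0]<.68)&(c[...,1]<-.28)];print(z,len(P),np.round(np.percentile(P[:,1],[98]),3) if len(P) else "")
E
```

```text
([-0.3, -19.3, -62.6], [-2.28, 19.84, -0.73])
([11.7, 0.0, -2.1], [0.0, 20.05, 0.0])
([-30.9, 0.0, 84.5], [-0.0, 0.0, -0.0])
0.1 16935 [-0.455]
0.2 6422 [-0.343]
0.3 12735 [-0.366]
0.4 9209 [-0.366]
0.5 3253 [-0.35]
0.1 13325 [-0.432]
0.2 6298 [-0.306]
0.3 8232 [-0.327]
0.4 8459 [-0.334]
0.5 4886 [-0.304]
```

```bash
python3 -m jog '[[[0,-5,-16,-0.6,5,-0.2,1],[0,-10,-32,-1.1,10,-0.4,1],[0,-15,-48,-1.7,15,-0.5,1],[0,-19.3,-62.6,-2.3,19.8,-0.7,1],[0,-19.3,-62.6,-2.3,19.8,-0.7,1]]]'
python3 -m jog '[[[3,0,0,0,5,0,1],[6,0,-1,0,10,0,1],[9,0,-1.5,0,15,0,1],[11.7,0,-2,0,20,0,1],[11.7,0,-2,0,20,0,1]]]'
python3 -m jog '[[[0,0,0,0,0,0,1],[0,0,0,0,0,0,1],[0,0,0,0,0,0,1]]]'
python3 - <<'E'
from h import *
s=arm.state();piv=np.array([.3826,-.3489,.041]);L=.35
t=lambda dz,l:(piv+[0,0,dz]+ltool(9.6,0,l).apply([0,0,.034]),ltool(9.6,0,l))
print(go(*t(.03,L),s),s["qpos"])
C=cloud("top",np.load("top0.npy"))
for z in(.1,.15,.2,.25,.3,.35,.4,.45,.5):
    r=[]
    for x in(.4,.45,.5,.55,.6,.65):
        P=C[(C[...,2]>z)&(C[...,2]<z+.05)&(C[...,0]>x)&(C[...,0]<x+.05)&(C[...,1]<-.28)];r.append(round(float(np.percentile(P[:,1],98)),2) if len(P)>5 else None)
    print(z,r)
E
```

```text
clock: 15.32
ee_pos: [0.383, -0.3537, 0.1002]
ee_rot: [0.647, 0.763, -0.002, 0.004]
wrist_force: [1.0, -0.8, -0.3]
width: 0.0604
gripper_force: 0.0
clock: 15.73
ee_pos: [0.3817, -0.3389, 0.0974]
ee_rot: [0.636, 0.752, 0.111, -0.132]
wrist_force: [-0.3, -0.7, -0.1]
width: 0.0858
gripper_force: 0.0
clock: 15.98
ee_pos: [0.3811, -0.3348, 0.0986]
ee_rot: [0.635, 0.753, 0.112, -0.132]
wrist_force: [-0.0, 0.1, 0.5]
width: 0.0851
gripper_force: 0.0
([-22.7, -0.9, 55.1], [-0.02, 0.1, 0.11]) [ 0.19016567  0.81998086  0.88505962  2.02024211 -0.84332853  1.11606154
  1.77103715]
0.1 [-0.45, -0.44, -0.43, -0.43, -0.43, -0.67]
0.15 [-0.51, -0.46, -0.45, -0.45, -0.46, None]
0.2 [None, -0.55, -0.51, -0.31, -0.3, -0.31]
0.25 [None, None, -0.54, -0.31, -0.3, -0.31]
0.3 [None, None, -0.44, -0.33, -0.32, -0.34]
0.35 [None, None, -0.42, -0.38, -0.34, -0.51]
0.4 [None, None, None, -0.37, -0.34, -0.46]
0.45 [None, None, -0.4, -0.35, -0.33, -0.46]
0.5 [None, None, None, -0.33, -0.33, -0.48]
```

```bash
python3 - <<'E'
from h import *
s=arm.state();L=.22;piv=np.array([.3826,-.3489,.040])+R.from_euler('z',9.6,degrees=True).apply([0,.020,0])
t=lambda dz,l:(piv+[0,0,dz]+ltool(9.6,0,l).apply([0,0,.034]),ltool(9.6,0,l))
for a in((.04,L),(0,L)):
    p,Rt=t(*a);print(go(p,Rt,s));s=dict(ee_pos=p,ee_rot=Rt.as_quat())
E
```

```text
([-5.2, -0.9, 53.2], [-0.01, -7.35, 0.11])
([-8.7, 0.0, 39.0], [0.0, 0.0, 0.0])
```

```bash
python3 -m jog '[[[-2,0,15,0,-2.5,0,1],[-4,-1,30,0,-5,0,1],[-5.2,-1,53,0,-7.3,0,1],[-5.2,-1,53,0,-7.3,0,1],[-5.2,-1,53,0,-7.3,0,1]]]'
python3 -m jog '[[[0,0,0,0,0,0,1],[0,0,0,0,0,0,1]]]'
python3 - <<'E'
from h import *
s=arm.state();L=.22;piv=np.array([.3826,-.3489,.040])+R.from_euler('z',9.6,degrees=True).apply([0,.020,0])
print(go(piv+ltool(9.6,0,L).apply([0,0,.034]),ltool(9.6,0,L),s),s["qpos"])
E
```

```text
clock: 16.4
ee_pos: [0.3777, -0.3212, 0.0472]
ee_rot: [0.64, 0.76, 0.072, -0.086]
wrist_force: [0.2, -0.6, 0.1]
width: 0.0853
gripper_force: 0.0
clock: 16.57
ee_pos: [0.3788, -0.3251, 0.0483]
ee_rot: [0.641, 0.76, 0.071, -0.083]
wrist_force: [0.5, -0.5, 0.6]
width: 0.0854
gripper_force: 0.0
([-5.8, -0.2, 41.3], [0.06, 0.1, 0.09]) [ 0.14863848  0.84435143  0.84582794  2.12773634 -0.98225394  0.89687909
  1.8557037 ]
```

```bash
python3 -m jog '[[[-2,0,14,0,0,0,1],[-4,0,28,0,0,0,1],[-5.8,0,41,0,0,0,1],[-5.8,0,41,0,0,0,1],[-5.8,0,41,0,0,0,1]]]'
python3 -m jog '[[[0,0,0,0,0,0,0.5],[0,0,0,0,0,0,0.3],[0,0,0,0,0,0,0],[0,0,0,0,0,0,0],[0,0,0,0,0,0,0]]]' 70
python3 -m jog '[[[0,0,0,0,0,0,0],[0,0,0,0,0,0,0],[0,0,0,0,0,0,0],[0,0,0,0,0,0,0]]]' 110
python3 - <<'E'
from h import *
s=arm.state();print(s["ee_pos"],s["ee_rot"],s["qpos"])
a,d=arm.snapshot("scene");np.save("s6.npy",d);np.save("s6p.npy",a);C=cloud("scene",d)
P=C[(C[...,2]>.044)&(C[...,2]<.048)&(abs(C[...,0]-.383)<.06)&(abs(C[...,1]+.35)<.06)];print(len(P),cv2.minAreaRect(P[:,:2].astype(np.float32)*1000))
P=C[(C[...,2]>.004)&(C[...,2]<.008)&(C[...,0]<.345)&(C[...,0]>.28)&(abs(C[...,1]+.362)<.04)];print(len(P),cv2.minAreaRect(P[:,:2].astype(np.float32)*1000))
E
```

```text
clock: 16.98
ee_pos: [0.3776, -0.3213, 0.0064]
ee_rot: [0.641, 0.76, 0.071, -0.084]
wrist_force: [-0.6, -0.6, -0.2]
width: 0.0853
gripper_force: 0.0
clock: 17.4
ee_pos: [0.3777, -0.3209, 0.0068]
ee_rot: [0.641, 0.76, 0.071, -0.083]
wrist_force: [-0.8, -0.5, 3.7]
width: 0.0327
gripper_force: 70.2
clock: 17.73
ee_pos: [0.3777, -0.321, 0.0069]
ee_rot: [0.641, 0.76, 0.071, -0.083]
wrist_force: [-0.6, -0.6, 6.1]
width: 0.0325
gripper_force: 109.1
[ 0.37771972 -0.32099336  0.00693247] [ 0.64111636  0.7595764   0.07115197 -0.08337205] [ 0.18286219  0.89972679  0.78122185  2.14166918 -1.06387707  0.84064623
  1.91790128]
291 ((389.6738586425781, -356.1932678222656), (57.71763610839844, 61.719173431396484), 23.597394943237305)
290 ((313.24700927734375, -362.8520202636719), (75.49628448486328, 63.09937286376953), 89.87704467773438)
```

```bash
cat >> h.py <<'E'
# --- second grasp, hand leaned ---
_T=R.from_quat([0.64111636,0.7595764,0.07115197,-0.08337205]);_E=np.array([.37772,-.32099,.00693])
_y=_T.apply([0,1,0]);YG=np.degrees(np.arctan2(_y[1],_y[0]))
_H=np.array([.3825,-.3488,0.]);RHT=_T.inv()*R.from_euler('z',YG,degrees=True);PH=_T.inv().apply(_H-_E);PH[1]=0
TOE=PH+RHT.apply([-.085,0,.003]);EB=PH+RHT.apply([-.052,0,.003])
def pose(toe,pitch,yaw=YS):
    RH=R.from_euler('z',yaw,degrees=True)*R.from_rotvec([0,-pitch,0]);Rt=RH*RHT.inv()
    return S(toe)-Rt.apply(TOE),Rt
def where(s=None):
    s=s or arm.state();Rt=R.from_quat(s["ee_rot"]);RH=Rt*RHT
    f=lambda q:np.round(R.from_euler('z',-YS,degrees=True).apply(s["ee_pos"]+Rt.apply(q)-STUD)*1000,1).tolist()
    m=RH.as_matrix()
    return f(TOE),f(EB),"pitch",np.arcsin(m[2,0]).round(3),"roll",m[2,1].round(3),"yaw",np.degrees(np.arctan2(m[1,0],m[0,0])).round(2),"F",R.from_euler('z',-YS,degrees=True).apply(s["wrist_force"]).round(1).tolist(),"q",s["qpos"].round(2).tolist()
def inhand(C,s):
    Q=R.from_quat(s["ee_rot"]).inv().apply(C.reshape(-1,3)-s["ee_pos"])-PH
    return RHT.inv().apply(Q).reshape(C.shape)*1000
E
python3 - <<'E'
from h import *
print(YG,PH,where())
s=arm.state();s2=dict(ee_pos=s["ee_pos"]+[0,0,.12],ee_rot=s["ee_rot"]);print(go(s2["ee_pos"],R.from_quat(s["ee_rot"]),s))
seg(([-70,0,60],.25),([-45,0,28],.43),s=s2)
E
```

```text
9.66077576718484 [-0.02904978  0.          0.00061522] ([-216.3, -151.8, -61.0], [-184.4, -143.2, -61.0], 'pitch', np.float64(0.0), 'roll', np.float64(-0.0), 'yaw', np.float64(9.66), 'F', [-0.6, -0.2, 6.9], 'q', [0.18, 0.9, 0.78, 2.14, -1.06, 0.84, 1.92])
([26.1, 0.1, -117.1], [0.0, 0.0, 0.0])
([88.9, 181.8, -2.3], [-17.17, -1.91, 11.56])
([-4.8, 14.2, 21.5], [-10.07, -0.0, -2.25])
```

```bash
python3 -m jog '[[[3,0,-15,0,0,0,0],[9,0,-40,0,0,0,0],[17,0,-78,0,0,0,0],[26,0,-117,0,0,0,0],[26,0,-117,0,0,0,0]]]'
python3 -m jog '[[[17,34,-0.5,-3,-0.4,2,0],[35,70,-1,-6.5,-0.8,4.5,0],[53,108,-1.5,-10,-1.2,7,0],[71,145,-2,-13.7,-1.5,9.2,0],[88.9,181.8,-2.3,-17.2,-1.9,11.6,0]]]'
python3 -m jog '[[[0,0,0,0,0,0,0],[0,0,0,0,0,0,0],[0,0,0,0,0,0,0]]]'
python3 - <<'E'
from h import *
print(where());seg(([-45,0,28],.43))
E
```

```text
clock: 18.2
ee_pos: [0.379, -0.3239, 0.131]
ee_rot: [0.641, 0.76, 0.071, -0.079]
wrist_force: [-0.2, -1.1, -2.4]
width: 0.0322
gripper_force: 109.8
clock: 18.62
ee_pos: [0.5429, -0.2036, 0.1471]
ee_rot: [0.722, 0.672, 0.165, 0.019]
wrist_force: [0.1, 0.0, -2.8]
width: 0.0327
gripper_force: 109.6
clock: 18.87
ee_pos: [0.5411, -0.2046, 0.1467]
ee_rot: [0.721, 0.674, 0.163, 0.018]
wrist_force: [-0.5, -1.2, -3.3]
width: 0.0324
gripper_force: 109.8
([-71.4, 0.7, 58.1], [-39.4, 0.7, 66.2], 'pitch', np.float64(0.247), 'roll', np.float64(0.0), 'yaw', np.float64(-5.42), 'F', [-0.4, -1.2, -3.3], 'q', [-0.17, 0.66, 0.9, 2.14, -1.21, 0.89, 1.49])
([-5.2, 16.1, 19.6], [-10.25, -0.03, -2.27])
```

Joint 5 is at -1.21 and joint 6 at 0.89, which is good margin. Continuing.

```bash
python3 -m jog '[[[-1,4,5,-2.5,0,-0.6,0],[-2.5,8,10,-5,0,-1.2,0],[-4,12,15,-7.5,0,-1.7,0],[-5.2,16.1,19.6,-10.2,0,-2.3,0],[-5.2,16.1,19.6,-10.2,0,-2.3,0]]]'
python3 -m jog '[[[0,0,0,0,0,0,0],[0,0,0,0,0,0,0],[0,0,0,0,0,0,0]]]'
python3 - <<'E'
from h import *
print(where());seg(([-38,0,12],.45))
s=arm.state();a,d=arm.snapshot("scene");C=cloud("scene",d);Q=inhand(C,s);np.save("s7.npy",d)
x,y,z=Q[...,0],Q[...,1],Q[...,2]
m=(x<-30)&(x>-100)&(abs(y)<30)&(z>3)&(z<9)
A=np.c_[x[m],y[m],np.ones(m.sum())];k=np.ones(m.sum(),bool)
for i in range(6):
    c=np.linalg.lstsq(A[k],z[m][k],rcond=None)[0];r=z[m]-A@c;k=abs(r)<1.2
X,Y=x[m][k],y[m][k];print(c,X.min());
for x0 in range(-88,-30,8):
    j=(X>=x0)&(X<x0+8)
    if j.sum(): print(x0,j.sum(),Y[j].min().round(1),Y[j].max().round(1))
# stud head/top & pins in the same (scene) camera, stud frame
F=R.from_euler('z',-YS,degrees=True).apply(cloud("scene",np.load("s5.npy")).reshape(-1,3)-STUD)*1000
h=F[(F[:,2]>11.5)&(F[:,2]<17)&(abs(F[:,0])<32)&(abs(F[:,1])<18)];print(len(h),h.mean(0),cv2.minAreaRect(h[:,:2].astype(np.float32)),np.median(h[:,2]))
pl=F[(abs(F[:,0]-38)<60)&(abs(F[:,1])<60)&(abs(F[:,2])<4)];print("plat z",np.median(pl[:,2]))
E
```

```text
clock: 19.28
ee_pos: [0.5589, -0.2091, 0.1302]
ee_rot: [0.704, 0.669, 0.221, 0.084]
wrist_force: [0.4, 1.0, -2.9]
width: 0.0324
gripper_force: 110.8
clock: 19.53
ee_pos: [0.563, -0.2086, 0.1323]
ee_rot: [0.703, 0.67, 0.223, 0.086]
wrist_force: [0.0, 0.1, -2.3]
width: 0.0321
gripper_force: 110.8
([-43.4, -1.1, 29.2], [-13.5, -1.1, 43.0], 'pitch', np.float64(0.432), 'roll', np.float64(-0.0), 'yaw', np.float64(-5.5), 'F', [0.0, 0.1, -2.3], 'q', [-0.06, 0.64, 0.76, 2.22, -1.53, 0.8, 1.82])
([-2.4, -2.4, 16.1], [-1.01, 0.03, -0.27])
[6.22784738e-03 2.05992888e-03 6.37191388e+00] -87.8130184156906
-88 27 -19.5 20.7
-80 18 -20.2 19.1
-72 19 -19.4 21.0
-64 19 -21.0 20.6
-56 28 -19.9 19.0
-48 34 -20.0 20.0
-40 39 -19.7 21.1
-32 7 -16.4 10.8
116 [ 1.07809069 -0.5798626  14.37230866] ((1.2325935363769531, 0.30931949615478516), (43.5167350769043, 18.08489418029785), 2.0553126335144043) 14.470661140203289
plat z 0.5487229558425177
```

```bash
python3 -m jog '[[[-0.6,-0.6,4,-0.3,0,0,0],[-1.2,-1.2,8,-0.5,0,0,0],[-1.8,-1.8,12,-0.8,0,-0.2,0],[-2.4,-2.4,16,-1,0,-0.3,0],[-2.4,-2.4,16,-1,0,-0.3,0]]]'
python3 -m jog '[[[0,0,0,0,0,0,0],[0,0,0,0,0,0,0],[0,0,0,0,0,0,0]]]'
python3 - <<'E'
from h import *
print(where());seg(([-34,0,4],.45))
E
```

```text
clock: 20.0
ee_pos: [0.5677, -0.2067, 0.1167]
ee_rot: [0.7, 0.67, 0.23, 0.092]
wrist_force: [0.5, -0.0, -2.4]
width: 0.0323
gripper_force: 111.0
clock: 20.25
ee_pos: [0.5673, -0.2076, 0.1162]
ee_rot: [0.7, 0.67, 0.228, 0.093]
wrist_force: [0.1, -0.4, -3.2]
width: 0.0321
gripper_force: 111.0
([-38.4, 0.1, 11.8], [-8.7, 0.2, 26.2], 'pitch', np.float64(0.449), 'roll', np.float64(-0.001), 'yaw', np.float64(-5.37), 'F', [0.1, -0.4, -3.2], 'q', [0.26, 0.56, 0.29, 2.22, -1.53, 0.52, 1.86])
([-2.2, 0.6, 8.6], [-0.06, 0.05, 0.06])
```

```bash
python3 -m jog '[[[-0.5,0,2,0,0,0,0],[-1,0,4,0,0,0,0],[-1.6,0.3,6,0,0,0,0],[-2.2,0.6,7.5,0,0,0,0],[-2.2,0.6,7.5,0,0,0,0]]]'
python3 -m jog '[[[0,0,0,0,0,0,0],[0,0,0,0,0,0,0],[0,0,0,0,0,0,0]]]'
python3 - <<'E'
from h import *
print(where());seg(([-26,0,4.5],.45),([-18,0,4],.45))
E
```

```text
clock: 20.67
ee_pos: [0.5714, -0.2079, 0.1092]
ee_rot: [0.7, 0.67, 0.228, 0.092]
wrist_force: [0.4, 0.9, -2.0]
width: 0.0319
gripper_force: 111.0
clock: 20.92
ee_pos: [0.5711, -0.2079, 0.1096]
ee_rot: [0.7, 0.67, 0.229, 0.092]
wrist_force: [-0.3, -0.1, -2.8]
width: 0.0319
gripper_force: 111.0
([-34.6, 0.2, 5.1], [-4.9, 0.3, 19.4], 'pitch', np.float64(0.45), 'roll', np.float64(0.0), 'yaw', np.float64(-5.38), 'F', [-0.3, -0.2, -2.8], 'q', [0.33, 0.56, 0.18, 2.21, -1.53, 0.46, 1.87])
([-1.3, 7.5, 4.1], [-0.04, -0.03, 0.06])
([-0.9, 7.0, 3.8], [0.0, 0.0, 0.0])
```

```bash
python3 -m jog '[[[-0.4,2,1,0,0,0,0],[-0.7,4,2,0,0,0,0],[-1,6,3,0,0,0,0],[-1.3,7.5,4,0,0,0,0],[-1.3,7.5,4,0,0,0,0]]]'
python3 -m jog '[[[0,0,0,0,0,0,0],[0,0,0,0,0,0,0],[0,0,0,0,0,0,0]]]'
python3 - <<'E'
from h import *
print(where());seg(([-26,0,3],.45),([-19,0,3.5],.45))
s=arm.state();a,d=arm.snapshot("scene")
q=px("scene",[S(np.array(p)/1000) for p in([-22,-8,14],[-22,8,14],[22,-8,14],[22,8,14])]);print(q.round(0).tolist())
cv2.imwrite("pics/t8.png",cv2.resize(a[205:285,280:380],None,fx=7,fy=7,interpolation=cv2.INTER_CUBIC)[:,:,::-1])
E
```

```text
clock: 21.33
ee_pos: [0.5804, -0.2091, 0.1092]
ee_rot: [0.7, 0.67, 0.229, 0.093]
wrist_force: [0.5, 0.3, -1.8]
width: 0.0321
gripper_force: 111.0
clock: 21.58
ee_pos: [0.5795, -0.2091, 0.109]
ee_rot: [0.7, 0.67, 0.229, 0.092]
wrist_force: [0.5, 0.1, -3.2]
width: 0.0321
gripper_force: 111.0
([-26.1, -0.1, 4.5], [3.6, -0.1, 18.9], 'pitch', np.float64(0.45), 'roll', np.float64(0.0), 'yaw', np.float64(-5.39), 'F', [0.5, 0.1, -3.2], 'q', [0.33, 0.57, 0.18, 2.19, -1.52, 0.46, 1.84])
([-0.3, -0.5, 1.4], [-0.04, -0.04, 0.05])
([-0.6, 6.5, 2.5], [0.0, 0.0, 0.0])
[[302.0, 253.0], [298.0, 249.0], [320.0, 246.0], [316.0, 242.0]]
```

View pics/t8.png

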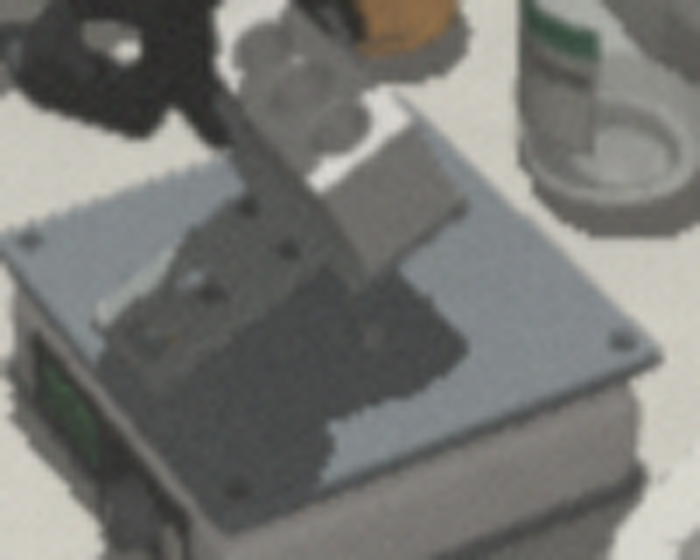

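The crop shows the stud head inside the eye at about (190-210,280), with the toe in front of it. That is consistent with the numbers, so I'll slide in.

```bash
python3 -m jog '[[[-0.3,1.2,1,0,0,0,0],[-0.5,2.5,1.8,0,0,0,0],[-0.7,4,2.5,0,0,0,0],[-0.8,5,3,0,0,0,0],[-0.8,5,3,0,0,0,0]]]'
python3 -m jog '[[[0,0,0,0,0,0,0],[0,0,0,0,0,0,0]]]'
python3 - <<'E'
from h import *
print(where());seg(([-17,0,3.5],.45))
E
```

```text
clock: 22.05
ee_pos: [0.586, -0.2097, 0.1085]
ee_rot: [0.7, 0.67, 0.229, 0.092]
wrist_force: [-0.4, -0.1, -2.3]
width: 0.0322
gripper_force: 111.0
clock: 22.22
ee_pos: [0.5855, -0.2097, 0.1084]
ee_rot: [0.7, 0.67, 0.229, 0.092]
wrist_force: [-0.1, -0.4, -2.7]
width: 0.0322
gripper_force: 111.0
([-20.1, -0.2, 3.9], [9.6, -0.2, 18.3], 'pitch', np.float64(0.45), 'roll', np.float64(0.0), 'yaw', np.float64(-5.38), 'F', [-0.1, -0.4, -2.7], 'q', [0.32, 0.58, 0.18, 2.18, -1.51, 0.46, 1.83])
([-0.3, 2.7, 1.7], [-0.04, -0.04, 0.06])
```

```bash
python3 -m jog '[[[-0.1,0.9,0.5,0,0,0,0],[-0.2,1.8,1,0,0,0,0],[-0.3,2.6,1.4,0,0,0,0],[-0.3,2.6,1.4,0,0,0,0]]]'
python3 -c "
from h import *
print(where())"
python3 -m jog '[[[-0.1,0.9,0.5,0,0,0,0],[-0.2,1.8,0.9,0,0,0,0],[-0.2,1.8,0.9,0,0,0,0],[-0.2,1.8,0.9,0,0,0,0]]]'
python3 -c "
from h import *
print(where())"
```

```text
clock: 22.55
ee_pos: [0.5888, -0.21, 0.1084]
ee_rot: [0.7, 0.67, 0.229, 0.092]
wrist_force: [-0.5, 0.0, -2.2]
width: 0.0323
gripper_force: 111.0
([-16.8, -0.2, 3.8], [12.9, -0.1, 18.2], 'pitch', np.float64(0.45), 'roll', np.float64(0.0), 'yaw', np.float64(-5.37), 'F', [-0.5, -0.0, -2.2], 'q', [0.32, 0.58, 0.18, 2.18, -1.5, 0.46, 1.82])
clock: 22.88
ee_pos: [0.5901, -0.2102, 0.108]
ee_rot: [0.7, 0.67, 0.228, 0.092]
wrist_force: [-1.3, 0.3, -3.0]
width: 0.032
gripper_force: 111.1
([-15.5, -0.2, 3.6], [14.2, -0.2, 17.9], 'pitch', np.float64(0.449), 'roll', np.float64(0.0), 'yaw', np.float64(-5.38), 'F', [-1.3, 0.2, -3.0], 'q', [0.32, 0.58, 0.19, 2.17, -1.5, 0.46, 1.82])
```

```bash
python3 -m jog '[[[-0.1,0.9,0.5,0,0,0,0],[-0.2,1.8,0.9,0,0,0,0],[-0.2,1.8,0.9,0,0,0,0],[-0.2,1.8,0.9,0,0,0,0]]]'
python3 -c "
from h import *
print(where())"
python3 -m jog '[[[-0.1,0.9,0.5,0,0,0,0],[-0.2,1.8,0.9,0,0,0,0],[-0.2,1.8,0.9,0,0,0,0],[-0.2,1.8,0.9,0,0,0,0]]]'
python3 -c "
from h import *
print(where())"
```

```text
clock: 23.22
ee_pos: [0.5911, -0.2103, 0.1075]
ee_rot: [0.7, 0.67, 0.228, 0.092]
wrist_force: [-5.0, 0.8, -1.4]
width: 0.0322
gripper_force: 111.4
([-14.6, -0.2, 3.2], [15.1, -0.2, 17.5], 'pitch', np.float64(0.448), 'roll', np.float64(0.0), 'yaw', np.float64(-5.4), 'F', [-5.1, 0.3, -1.4], 'q', [0.32, 0.58, 0.19, 2.17, -1.49, 0.46, 1.81])
clock: 23.55
ee_pos: [0.5929, -0.2105, 0.1074]
ee_rot: [0.7, 0.67, 0.228, 0.092]
wrist_force: [-5.8, -0.2, -0.8]
width: 0.0324
gripper_force: 111.5
([-12.8, -0.2, 3.1], [17.0, -0.2, 17.4], 'pitch', np.float64(0.447), 'roll', np.float64(0.0), 'yaw', np.float64(-5.41), 'F', [-5.7, -0.8, -0.8], 'q', [0.31, 0.58, 0.19, 2.17, -1.49, 0.46, 1.8])
```

```bash
python3 -m jog '[[[-0.1,0.9,0.4,0,0,0,0],[-0.2,1.8,0.8,0,0,0,0],[-0.3,2.7,1.2,0,0,0,0],[-0.3,2.7,1.2,0,0,0,0]]]'
python3 -c "
from h import *
print(where())"
python3 -m jog '[[[-0.1,0.9,0.4,0,0,0,0],[-0.2,1.8,0.8,0,0,0,0],[-0.2,1.8,0.8,0,0,0,0],[-0.2,1.8,0.8,0,0,0,0]]]'
python3 -c "
from h import *
print(where())"
```

```text
clock: 23.88
ee_pos: [0.5952, -0.2107, 0.1072]
ee_rot: [0.701, 0.67, 0.228, 0.091]
wrist_force: [-7.1, 1.3, 0.0]
width: 0.0321
gripper_force: 111.8
([-10.5, -0.2, 3.0], [19.2, -0.2, 17.3], 'pitch', np.float64(0.446), 'roll', np.float64(0.0), 'yaw', np.float64(-5.42), 'F', [-7.2, 0.6, 0.0], 'q', [0.31, 0.59, 0.19, 2.16, -1.48, 0.46, 1.8])
clock: 24.22
ee_pos: [0.5955, -0.2108, 0.1068]
ee_rot: [0.701, 0.67, 0.227, 0.09]
wrist_force: [-9.4, 2.1, 2.1]
width: 0.0321
gripper_force: 112.2
([-10.3, -0.2, 2.7], [19.5, -0.2, 16.9], 'pitch', np.float64(0.444), 'roll', np.float64(0.001), 'yaw', np.float64(-5.45), 'F', [-9.5, 1.2, 2.1], 'q', [0.31, 0.59, 0.19, 2.16, -1.48, 0.47, 1.79])
```

```bash
python3 - <<'E'
from h import *
seg(([-10.3,0,3.9],.465),([-8.3,0,3.9],.465),([-8.3,0,4.9],.465))
E
```

```text
([0.8, 0.4, -2.7], [-1.16, -0.03, -0.26])
([-0.2, 1.8, 0.9], [0.0, 0.0, 0.0])
([0.2, 0.4, -0.9], [0.0, 0.0, 0.0])
```

```bash
python3 -m jog '[[[0.3,0.2,-1,-0.4,0,-0.1,0],[0.6,0.3,-2,-0.8,0,-0.2,0],[0.8,0.4,-2.7,-1.2,0,-0.3,0],[0.8,0.4,-2.7,-1.2,0,-0.3,0]]]'
python3 -c "
from h import *
print(where())"
python3 -m jog '[[[-0.1,0.9,0.4,0,0,0,0],[-0.2,1.8,0.9,0,0,0,0],[-0.2,1.8,0.9,0,0,0,0]]]'
python3 -c "
from h import *
print(where())"
```

```text
clock: 24.55
ee_pos: [0.5945, -0.211, 0.109]
ee_rot: [0.699, 0.669, 0.233, 0.098]
wrist_force: [-7.8, -0.1, -2.7]
width: 0.0321
gripper_force: 111.6
([-10.4, -0.5, 3.4], [19.0, -0.5, 18.2], 'pitch', np.float64(0.466), 'roll', np.float64(-0.0), 'yaw', np.float64(-5.46), 'F', [-7.8, -0.8, -2.7], 'q', [0.39, 0.58, 0.09, 2.17, -1.51, 0.41, 1.84])
clock: 24.8
ee_pos: [0.5966, -0.2112, 0.1089]
ee_rot: [0.699, 0.669, 0.233, 0.098]
wrist_force: [-9.5, 0.1, -0.9]
width: 0.0323
gripper_force: 111.8
([-8.3, -0.6, 3.3], [21.2, -0.5, 18.1], 'pitch', np.float64(0.465), 'roll', np.float64(-0.001), 'yaw', np.float64(-5.43), 'F', [-9.4, -0.8, -0.9], 'q', [0.38, 0.58, 0.09, 2.17, -1.51, 0.42, 1.83])
```

```bash
python3 -m jog '[[[-0.1,0.9,0.3,0,0,0,0],[-0.15,1.4,0.5,0,0,0,0],[-0.15,1.4,0.5,0,0,0,0]]]'
python3 -c "
from h import *
print(where())"
python3 -m jog '[[[-0.05,0.5,0.2,0,0,0,0],[-0.1,0.9,0.3,0,0,0,0],[-0.1,0.9,0.3,0,0,0,0]]]'
python3 -c "
from h import *
print(where())"
```

```text
clock: 25.05
ee_pos: [0.5975, -0.2113, 0.1088]
ee_rot: [0.699, 0.669, 0.233, 0.098]
wrist_force: [-9.8, 0.6, -1.9]
width: 0.032
gripper_force: 111.8
([-7.4, -0.5, 3.2], [22.1, -0.5, 18.0], 'pitch', np.float64(0.464), 'roll', np.float64(-0.001), 'yaw', np.float64(-5.43), 'F', [-9.9, -0.3, -1.9], 'q', [0.38, 0.58, 0.09, 2.17, -1.51, 0.42, 1.83])
clock: 25.3
ee_pos: [0.5981, -0.2113, 0.1088]
ee_rot: [0.699, 0.669, 0.233, 0.098]
wrist_force: [-11.5, -0.2, -1.3]
width: 0.032
gripper_force: 111.9
([-6.9, -0.6, 3.2], [22.6, -0.6, 18.0], 'pitch', np.float64(0.464), 'roll', np.float64(-0.001), 'yaw', np.float64(-5.44), 'F', [-11.4, -1.3, -1.3], 'q', [0.38, 0.58, 0.09, 2.16, -1.5, 0.42, 1.82])
```

```bash
python3 -m jog '[[[-0.05,0.5,0.2,0,0,0,0],[-0.1,0.9,0.3,0,0,0,0],[-0.1,0.9,0.3,0,0,0,0]]]'
python3 -c "
from h import *
print(where())"
python3 -m jog '[[[-0.03,0.3,0.1,0,0,0,0],[-0.07,0.6,0.2,0,0,0,0],[-0.07,0.6,0.2,0,0,0,0]]]'
python3 -c "
from h import *
print(where());seg(([-6.4,0.3,3.2],.35),([-6.4,.3,3.2],.25),([-6.4,.3,3.2],.12),([-6.4,.3,3.2],0.0))"
```

```text
clock: 25.55
ee_pos: [0.5987, -0.2114, 0.1087]
ee_rot: [0.699, 0.669, 0.233, 0.098]
wrist_force: [-11.3, 0.5, -1.6]
width: 0.0321
gripper_force: 111.9
([-6.3, -0.6, 3.3], [23.2, -0.6, 18.0], 'pitch', np.float64(0.463), 'roll', np.float64(-0.001), 'yaw', np.float64(-5.45), 'F', [-11.3, -0.6, -1.6], 'q', [0.38, 0.58, 0.09, 2.16, -1.5, 0.42, 1.82])
clock: 25.8
ee_pos: [0.5991, -0.2115, 0.1087]
ee_rot: [0.699, 0.669, 0.232, 0.098]
wrist_force: [-11.3, 0.8, -0.7]
width: 0.0323
gripper_force: 111.9
([-5.9, -0.6, 3.3], [23.6, -0.6, 18.0], 'pitch', np.float64(0.463), 'roll', np.float64(-0.001), 'yaw', np.float64(-5.45), 'F', [-11.3, -0.3, -0.7], 'q', [0.38, 0.58, 0.1, 2.16, -1.5, 0.42, 1.82])
([-1.2, -0.5, 9.4], [6.31, 0.04, 1.41])
([-1.9, -0.0, 8.3], [5.59, 0.0, 1.25])
([-2.4, -0.2, 10.8], [7.27, -0.0, 1.62])
([-2.2, -0.2, 10.0], [6.71, 0.0, 1.5])
```

```bash
python3 -m jog '[[[-0.05,0.4,0.2,0,0,0,0],[-0.1,0.8,0.3,0,0,0,0],[-0.1,0.8,0.3,0,0,0,0]]]'
python3 -c "
from h import *
print(where())"
python3 -m jog '[[[-0.03,0.3,0.1,0,0,0,0],[-0.07,0.6,0.2,0,0,0,0],[-0.07,0.6,0.2,0,0,0,0]]]'
python3 -c "
from h import *
print(where())"
```

```text
clock: 26.05
ee_pos: [0.5993, -0.2115, 0.1086]
ee_rot: [0.699, 0.669, 0.232, 0.097]
wrist_force: [-11.9, 0.3, -0.5]
width: 0.0323
gripper_force: 112.1
([-5.7, -0.6, 3.2], [23.8, -0.6, 17.9], 'pitch', np.float64(0.462), 'roll', np.float64(-0.0), 'yaw', np.float64(-5.46), 'F', [-11.9, -0.8, -0.5], 'q', [0.38, 0.58, 0.1, 2.16, -1.49, 0.42, 1.82])
clock: 26.3
ee_pos: [0.5995, -0.2115, 0.1085]
ee_rot: [0.699, 0.669, 0.232, 0.097]
wrist_force: [-13.2, 0.0, 0.2]
width: 0.032
gripper_force: 112.2
([-5.6, -0.6, 3.1], [23.9, -0.6, 17.8], 'pitch', np.float64(0.461), 'roll', np.float64(-0.0), 'yaw', np.float64(-5.47), 'F', [-13.2, -1.2, 0.2], 'q', [0.38, 0.58, 0.1, 2.16, -1.49, 0.42, 1.81])
```

```bash
python3 -c "
from h import *
seg(([-5.5,-.4,3.3],.40),([-5.5,-.4,3.3],.34))"
```

```text
([-0.9, 0.2, 5.0], [3.43, 0.03, 0.75])
([-1.1, 0.1, 5.0], [3.36, -0.0, 0.75])
```

```bash
python3 -m jog '[[[-0.3,0.1,1.7,1.15,0,0.25,0],[-0.6,0.1,3.4,2.3,0,0.5,0],[-0.9,0.2,5,3.4,0,0.75,0],[-0.9,0.2,5,3.4,0,0.75,0]]]'
python3 -c "
from h import *
print(where());seg(([-5.5,-.4,3.3],.33))"
```

```text
clock: 26.63
ee_pos: [0.6018, -0.2115, 0.1035]
ee_rot: [0.706, 0.672, 0.212, 0.074]
wrist_force: [-13.3, -0.2, -3.6]
width: 0.0324
gripper_force: 112.3
([-5.7, -0.5, 2.9], [24.7, -0.4, 15.7], 'pitch', np.float64(0.399), 'roll', np.float64(-0.001), 'yaw', np.float64(-5.34), 'F', [-13.2, -1.5, -3.6], 'q', [0.32, 0.59, 0.17, 2.12, -1.32, 0.45, 1.61])
([-1.3, 0.4, 5.4], [3.84, 0.01, 0.96])
```

```bash
python3 -m jog '[[[-0.4,0.1,1.8,1.3,0,0.3,0],[-0.8,0.2,3.6,2.6,0,0.6,0],[-1.3,0.4,5.4,3.8,0,0.9,0],[-1.3,0.4,5.4,3.8,0,0.9,0]]]'
python3 -c "
from h import *
print(where());seg(([-5.5,-.4,3.3],.26))"
```

```text
clock: 26.97
ee_pos: [0.6041, -0.2114, 0.0987]
ee_rot: [0.712, 0.674, 0.191, 0.048]
wrist_force: [-13.3, -0.3, -0.6]
width: 0.0321
gripper_force: 112.4
([-5.7, -0.1, 3.4], [25.5, -0.1, 14.1], 'pitch', np.float64(0.33), 'roll', np.float64(0.001), 'yaw', np.float64(-5.34), 'F', [-13.2, -1.6, -0.6], 'q', [0.24, 0.61, 0.25, 2.08, -1.16, 0.51, 1.43])
([-1.8, 0.2, 6.0], [3.9, -0.09, 0.98])
```

```bash
python3 -m jog '[[[-0.5,0.1,1.9,1.3,0,0.3,0],[-1,0.2,3.8,2.6,0,0.6,0],[-1.5,0.3,5.6,3.9,0,0.9,0],[-1.5,0.3,5.6,3.9,0,0.9,0]]]'
python3 -c "
from h import *
print(where());seg(([-5.5,-.4,3.3],.18))"
```

```text
clock: 27.3
ee_pos: [0.606, -0.2114, 0.0934]
ee_rot: [0.719, 0.674, 0.168, 0.021]
wrist_force: [-14.2, -0.5, -1.7]
width: 0.0321
gripper_force: 112.2
([-5.8, -0.1, 3.7], [26.1, 0.0, 12.2], 'pitch', np.float64(0.259), 'roll', np.float64(0.002), 'yaw', np.float64(-5.31), 'F', [-14.1, -1.9, -1.7], 'q', [0.18, 0.64, 0.33, 2.03, -1.05, 0.58, 1.29])
([-2.1, 0.3, 7.0], [4.39, -0.16, 1.12])
```

```bash
python3 -m jog '[[[-0.7,0.1,2.3,1.4,0,0.3,0],[-1.4,0.1,4.6,2.9,0,0.7,0],[-2,0.1,7,4.4,-0.1,1.1,0],[-2,0.1,7,4.4,-0.1,1.1,0]]]'
python3 -c "
from h import *
print(where());seg(([-5.6,-.3,3.2],.10))"
```

```text
clock: 27.63
ee_pos: [0.6079, -0.2114, 0.0868]
ee_rot: [0.725, 0.674, 0.142, -0.008]
wrist_force: [-12.7, 0.7, -1.4]
width: 0.032
gripper_force: 112.1
([-5.8, 0.2, 3.7], [26.7, 0.3, 9.6], 'pitch', np.float64(0.178), 'roll', np.float64(0.003), 'yaw', np.float64(-5.39), 'F', [-12.7, -0.6, -1.4], 'q', [0.12, 0.68, 0.4, 1.98, -0.95, 0.66, 1.16])
([-2.2, 0.2, 7.0], [4.37, -0.16, 1.04])
```

```bash
python3 -m jog '[[[-0.7,0.1,2.3,1.4,0,0.3,0],[-1.4,0.2,4.6,2.9,0,0.6,0],[-2.1,0.2,6.8,4.4,-0.1,1,0],[-2.1,0.2,6.8,4.4,-0.1,1,0]]]'
python3 -c "
from h import *
print(where());seg(([-5.6,-.3,3.2],.04))"
```

```text
clock: 27.97
ee_pos: [0.6091, -0.2111, 0.0799]
ee_rot: [0.73, 0.672, 0.115, -0.038]
wrist_force: [-12.2, 1.1, -2.0]
width: 0.032
gripper_force: 111.8
([-5.9, 0.7, 3.6], [27.0, 0.7, 6.8], 'pitch', np.float64(0.098), 'roll', np.float64(0.003), 'yaw', np.float64(-5.39), 'F', [-12.3, -0.1, -2.0], 'q', [0.08, 0.72, 0.46, 1.92, -0.87, 0.74, 1.05])
([-2.2, 0.3, 5.1], [3.23, -0.18, 0.78])
```

```bash
python3 -m jog '[[[-0.7,0.1,1.7,1.1,0,0.3,0],[-1.5,0.2,3.4,2.2,-0.1,0.5,0],[-2.2,0.2,5,3.2,-0.2,0.8,0],[-2.2,0.2,5,3.2,-0.2,0.8,0]]]'
python3 -c "
from h import *
print(where());seg(([-5.8,0,3.2],.0))"
```

```text
clock: 28.3
ee_pos: [0.6097, -0.2113, 0.0753]
ee_rot: [0.734, 0.67, 0.096, -0.059]
wrist_force: [-13.2, 2.4, 0.0]
width: 0.0323
gripper_force: 112.0
([-5.8, 0.8, 3.9], [27.1, 0.7, 5.2], 'pitch', np.float64(0.04), 'roll', np.float64(0.002), 'yaw', np.float64(-5.52), 'F', [-13.4, 1.2, 0.0], 'q', [0.05, 0.75, 0.49, 1.89, -0.82, 0.8, 0.99])
([-1.5, 0.1, 3.9], [2.25, -0.12, 0.44])
```

```bash
python3 -m jog '[[[-0.4,0,1.1,0.8,0,0.1,0],[-0.8,0,2.2,1.5,0,0.3,0],[-1,0,3,2.1,-0.1,0.4,0],[-1,0,3,2.1,-0.1,0.4,0]]]'
python3 -c "
from h import *
s=arm.state();print(where(),s['torque']);seg(([-5.8,0,3.5],.0),([-9.8,0,3.5],0.))"
```

```text
clock: 28.63
ee_pos: [0.6099, -0.2113, 0.0723]
ee_rot: [0.736, 0.669, 0.083, -0.073]
wrist_force: [-12.4, 2.0, -0.9]
width: 0.0321
gripper_force: 111.8
([-5.9, 0.7, 4.1], [27.1, 0.6, 4.2], 'pitch', np.float64(0.003), 'roll', np.float64(0.001), 'yaw', np.float64(-5.49), 'F', [-12.6, 0.8, -0.9], 'q', [0.04, 0.77, 0.51, 1.86, -0.79, 0.83, 0.95]) [0.3938728  3.13082147 0.20044792]
([-0.8, 0.1, 0.7], [0.16, -0.05, -0.0])
([0.0, -4.0, -0.0], [0.0, 0.0, 0.0])
```

```bash
python3 -m jog '[[[-0.2,0,0.4,0,0,0,0],[-0.4,0,0.8,0,0,0,0],[-0.4,0,0.8,0,0,0,0]]]'
python3 -c "
from h import *
print(where())"
python3 -m jog '[[[-0.1,0,0.3,0,0,0,0],[-0.2,0,0.6,0,0,0,0],[-0.2,0,0.6,0,0,0,0]]]'
python3 -c "
from h import *
print(where())"
```

```text
clock: 28.88
ee_pos: [0.6099, -0.2116, 0.0719]
ee_rot: [0.736, 0.668, 0.083, -0.072]
wrist_force: [-12.4, 2.8, -1.1]
width: 0.032
gripper_force: 111.7
([-5.9, 0.4, 3.6], [27.1, 0.4, 3.8], 'pitch', np.float64(0.004), 'roll', np.float64(0.001), 'yaw', np.float64(-5.54), 'F', [-12.6, 1.6, -1.1], 'q', [0.04, 0.77, 0.51, 1.86, -0.79, 0.83, 0.95])
clock: 29.13
ee_pos: [0.6099, -0.2117, 0.0715]
ee_rot: [0.736, 0.668, 0.083, -0.072]
wrist_force: [-12.4, 3.2, 0.5]
width: 0.0319
gripper_force: 112.1
([-5.9, 0.4, 3.2], [27.1, 0.3, 3.3], 'pitch', np.float64(0.004), 'roll', np.float64(0.002), 'yaw', np.float64(-5.54), 'F', [-12.7, 2.0, 0.5], 'q', [0.04, 0.77, 0.51, 1.86, -0.79, 0.83, 0.96])
```

```bash
python3 -m jog '[[[-0.1,0,0.4,0,0,0,0],[-0.1,0,0.4,0,0,0,0]]]'
python3 -m jog '[[[0,-1.2,0,0,0,0,0],[0,-2.4,0,0,0,0,0],[0,-3.6,0,0,0,0,0],[0,-4.8,0,0,0,0,0],[0,-4.8,0,0,0,0,0]]]'
python3 -c "
from h import *
print(where())"
python3 -m jog '[[[0,-1,0,0,0,0,0],[0,-2,0,0,0,0,0],[0,-3,0,0,0,0,0],[0,-3,0,0,0,0,0]]]'
python3 -c "
from h import *
print(where())"
```

```text
clock: 29.3
ee_pos: [0.6098, -0.2118, 0.0711]
ee_rot: [0.736, 0.668, 0.083, -0.072]
wrist_force: [-12.7, 3.4, 0.0]
width: 0.032
gripper_force: 112.1
clock: 29.72
ee_pos: [0.6083, -0.2118, 0.0716]
ee_rot: [0.736, 0.669, 0.085, -0.07]
wrist_force: [-8.6, 2.8, -1.3]
width: 0.0321
gripper_force: 111.8
([-7.4, 0.1, 2.9], [25.6, 0.1, 3.2], 'pitch', np.float64(0.01), 'roll', np.float64(-0.0), 'yaw', np.float64(-5.54), 'F', [-8.8, 2.0, -1.3], 'q', [0.04, 0.76, 0.51, 1.87, -0.8, 0.82, 0.96])
clock: 30.05
ee_pos: [0.6065, -0.2116, 0.0718]
ee_rot: [0.735, 0.669, 0.085, -0.069]
wrist_force: [-6.8, 2.5, -1.5]
width: 0.032
gripper_force: 111.7
([-9.2, 0.1, 2.9], [23.8, 0.1, 3.3], 'pitch', np.float64(0.012), 'roll', np.float64(-0.001), 'yaw', np.float64(-5.54), 'F', [-7.0, 1.9, -1.5], 'q', [0.04, 0.76, 0.5, 1.87, -0.8, 0.82, 0.97])
```

```bash
python3 -m jog '[[[0,-1,0.2,0.2,0,0,0],[0,-2,0.3,0.4,0,0,0],[0,-3,0.3,0.4,0,0,0],[0,-3,0.3,0.4,0,0,0]]]'
python3 -c "
from h import *
print(where())"
python3 -m jog '[[[0,-0.8,0,0,0,0,0],[0,-1.6,0,0,0,0,0],[0,-2.4,0,0,0,0,0],[0,-2.4,0,0,0,0,0]]]'
python3 -c "
from h import *
print(where())"
```

```text
clock: 30.38
ee_pos: [0.6043, -0.2112, 0.0714]
ee_rot: [0.735, 0.669, 0.083, -0.071]
wrist_force: [-5.3, 2.2, -2.7]
width: 0.0322
gripper_force: 111.5
([-11.5, 0.1, 3.0], [21.5, 0.1, 3.2], 'pitch', np.float64(0.006), 'roll', np.float64(-0.001), 'yaw', np.float64(-5.44), 'F', [-5.5, 1.7, -2.7], 'q', [0.04, 0.76, 0.51, 1.88, -0.79, 0.82, 0.96])
clock: 30.72
ee_pos: [0.6023, -0.2112, 0.0715]
ee_rot: [0.735, 0.669, 0.083, -0.07]
wrist_force: [-5.6, 3.0, -2.1]
width: 0.0323
gripper_force: 111.5
([-13.4, -0.0, 3.0], [19.6, -0.0, 3.3], 'pitch', np.float64(0.007), 'roll', np.float64(-0.002), 'yaw', np.float64(-5.44), 'F', [-5.9, 2.5, -2.1], 'q', [0.04, 0.76, 0.51, 1.88, -0.79, 0.82, 0.97])
```

```bash
python3 -m jog '[[[0,-0.5,0,0,0,0,0],[0,-1,0,0,0,0,0],[0,-1,0,0,0,0,0]]]'
python3 -c "
from h import *
print(where())"
python3 -m jog '[[[0,-0.5,0,0,0,0,0],[0,-1,0,0,0,0,0],[0,-1,0,0,0,0,0]]]'
python3 -c "
from h import *
print(where())"
python3 -m jog '[[[0,-0.5,0,0,0,0,0],[0,-1,0,0,0,0,0],[0,-1,0,0,0,0,0]]]'
python3 -c "
from h import *
print(where())"
```

```text
clock: 30.97
ee_pos: [0.6016, -0.2112, 0.0716]
ee_rot: [0.735, 0.669, 0.083, -0.07]
wrist_force: [-4.8, 2.4, -2.3]
width: 0.032
gripper_force: 111.5
([-14.1, -0.0, 3.0], [18.9, -0.0, 3.3], 'pitch', np.float64(0.008), 'roll', np.float64(-0.002), 'yaw', np.float64(-5.44), 'F', [-5.0, 2.0, -2.3], 'q', [0.04, 0.76, 0.51, 1.88, -0.79, 0.82, 0.97])
clock: 31.22
ee_pos: [0.6012, -0.2116, 0.0717]
ee_rot: [0.735, 0.669, 0.083, -0.069]
wrist_force: [-3.8, 2.7, -1.7]
width: 0.0318
gripper_force: 111.5
([-14.4, -0.5, 3.0], [18.6, -0.5, 3.3], 'pitch', np.float64(0.009), 'roll', np.float64(-0.003), 'yaw', np.float64(-5.46), 'F', [-4.1, 2.3, -1.7], 'q', [0.04, 0.76, 0.51, 1.88, -0.8, 0.81, 0.97])
clock: 31.47
ee_pos: [0.6011, -0.2127, 0.0719]
ee_rot: [0.735, 0.669, 0.083, -0.067]
wrist_force: [-4.4, 2.6, -3.4]
width: 0.0326
gripper_force: 111.5
([-14.5, -1.6, 3.1], [18.5, -1.6, 3.5], 'pitch', np.float64(0.011), 'roll', np.float64(-0.005), 'yaw', np.float64(-5.48), 'F', [-4.7, 2.1, -3.4], 'q', [0.04, 0.75, 0.51, 1.89, -0.8, 0.81, 0.97])
```

```bash
python3 -m jog '[[[0.6,0.3,0.2,0.3,0,0,0],[1.2,0.5,0.5,0.5,0.1,0,0],[1.5,0.5,0.6,0.6,0.2,0,0],[1.5,0.5,0.6,0.6,0.2,0,0]]]'
python3 -c "
from h import *
print(where())"
```

```text
clock: 31.8
ee_pos: [0.6015, -0.2132, 0.0716]
ee_rot: [0.735, 0.669, 0.08, -0.071]
wrist_force: [-5.2, 0.4, -3.4]
width: 0.0323
gripper_force: 111.3
([-14.0, -2.1, 3.7], [19.0, -2.1, 3.7], 'pitch', np.float64(0.001), 'roll', np.float64(-0.005), 'yaw', np.float64(-5.38), 'F', [-5.2, -0.1, -3.4], 'q', [0.04, 0.76, 0.51, 1.88, -0.79, 0.82, 0.96])
```

```bash
python3 -m jog '[[[0,0,0,0,0,0,0],[0,0,0,0,0,0,0],[0,0,0,0,0,0,0]]]'
python3 -c "
from h import *
print(where());seg(([-14.3,0,3.0],0.0))"
```

```text
clock: 32.05
ee_pos: [0.6015, -0.2131, 0.0716]
ee_rot: [0.735, 0.669, 0.08, -0.071]
wrist_force: [-5.0, 1.6, -3.1]
width: 0.0322
gripper_force: 111.3
([-14.0, -2.1, 3.7], [19.0, -2.1, 3.7], 'pitch', np.float64(0.002), 'roll', np.float64(-0.005), 'yaw', np.float64(-5.38), 'F', [-5.1, 1.2, -3.1], 'q', [0.04, 0.76, 0.51, 1.88, -0.79, 0.82, 0.96])
([1.8, -0.2, 1.1], [0.07, 0.3, 0.09])
```

```bash
python3 -m jog '[[[0.6,0,0.3,0,0.1,0,0],[1.2,0,0.6,0,0.2,0,0],[1.8,0,0.9,0,0.3,0,0],[1.8,0,0.9,0,0.3,0,0],[1.8,0,0.9,0,0.3,0,0]]]'
python3 -c "
from h import *
print(where());seg(([-14.3,0,3.0],0.0))"
```

```text
clock: 32.47
ee_pos: [0.6016, -0.2126, 0.0714]
ee_rot: [0.735, 0.669, 0.081, -0.072]
wrist_force: [-5.7, -0.5, -3.3]
width: 0.0318
gripper_force: 111.7
([-14.0, -1.6, 3.3], [19.0, -1.5, 3.4], 'pitch', np.float64(0.002), 'roll', np.float64(-0.002), 'yaw', np.float64(-5.38), 'F', [-5.6, -1.0, -3.3], 'q', [0.04, 0.76, 0.51, 1.88, -0.79, 0.82, 0.97])
([1.3, -0.3, 0.7], [0.1, 0.12, 0.09])
```

```bash
python3 -m jog '[[[0.6,0,0.3,0,0,0,0],[1.3,-0.1,0.6,0,0.1,0,0],[1.6,-0.2,0.8,0.1,0.1,0,0],[1.6,-0.2,0.8,0.1,0.1,0,0],[1.6,-0.2,0.8,0.1,0.1,0,0]]]'
python3 -c "
from h import *
print(where());seg(([-14.3,0,3.0],0.0))"
```

```text
clock: 32.88
ee_pos: [0.6017, -0.2112, 0.0711]
ee_rot: [0.735, 0.669, 0.081, -0.073]
wrist_force: [-5.2, -1.7, -2.6]
width: 0.0321
gripper_force: 111.7
([-14.0, -0.2, 3.1], [19.0, -0.1, 3.1], 'pitch', np.float64(0.001), 'roll', np.float64(-0.001), 'yaw', np.float64(-5.39), 'F', [-5.0, -2.1, -2.6], 'q', [0.04, 0.76, 0.51, 1.88, -0.79, 0.82, 0.96])
([0.1, -0.2, 0.1], [0.03, 0.05, 0.07])
```

```bash
python3 -m jog '[[[-0.1,-0.3,0.3,0,0,0,0],[-0.1,-0.5,0.5,0,0,0,0],[-0.1,-0.5,0.5,0,0,0,0]]]' 40
python3 -c "
from h import *
print(where())"
python3 -m jog '[[[0,0,0.3,0,0,0,0],[0,0,0.5,0,0,0,0],[0,0,0.5,0,0,0,0]]]' 20
python3 -c "
from h import *
print(where())"
```

```text
clock: 33.13
ee_pos: [0.6017, -0.2112, 0.071]
ee_rot: [0.735, 0.669, 0.082, -0.072]
wrist_force: [-5.0, -1.6, -0.8]
width: 0.0319
gripper_force: 112.0
([-14.0, -0.2, 3.0], [19.0, -0.1, 3.0], 'pitch', np.float64(0.002), 'roll', np.float64(-0.001), 'yaw', np.float64(-5.39), 'F', [-4.8, -2.1, -0.8], 'q', [0.04, 0.76, 0.51, 1.88, -0.79, 0.82, 0.96])
clock: 33.38
ee_pos: [0.6017, -0.2112, 0.071]
ee_rot: [0.735, 0.669, 0.082, -0.073]
wrist_force: [-5.3, -1.4, 2.9]
width: 0.0324
gripper_force: 112.2
([-14.0, -0.2, 3.0], [19.0, -0.1, 3.0], 'pitch', np.float64(0.002), 'roll', np.float64(-0.0), 'yaw', np.float64(-5.39), 'F', [-5.1, -1.9, 2.9], 'q', [0.04, 0.76, 0.51, 1.88, -0.79, 0.82, 0.97])
```

```bash
python3 -m jog '[[[0,0,0,0,0,0,0.6],[0,0,0,0,0,0,0.7],[0,0,0,0,0,0,0.8],[0,0,0,0,0,0,0.8],[0,0,0,0,0,0,0.8]]]'
python3 -c "
from h import *
s=arm.state();print(where(s));print(go(s['ee_pos']+[0,0,.06],R.from_quat(s['ee_rot']),s))"
```

```text
clock: 33.8
ee_pos: [0.6033, -0.2088, 0.0704]
ee_rot: [0.735, 0.669, 0.083, -0.073]
wrist_force: [-0.8, -0.3, -0.0]
width: 0.0687
gripper_force: 0.0
([-12.6, 2.3, 2.1], [20.4, 2.4, 2.2], 'pitch', np.float64(0.003), 'roll', np.float64(0.002), 'yaw', np.float64(-5.34), 'F', [-0.7, -0.4, -0.0], 'q', [0.04, 0.76, 0.5, 1.88, -0.79, 0.82, 0.97])
([13.2, 0.3, -58.5], [0.0, 0.0, 0.0])
```

```bash
python3 -m jog '[[[3,0,-12,0,0,0,0.8],[6,0,-27,0,0,0,0.8],[10,0,-43,0,0,0,0.8],[13,0,-58.5,0,0,0,0.8],[13,0,-58.5,0,0,0,0.8]]]'
python3 - <<'E'
from h import *
a,d=arm.snapshot("scene");C=cloud("scene",d)
F=R.from_euler('z',-YS,degrees=True).apply(C.reshape(-1,3)-STUD)*1000
b=F[(F[:,2]>43)&(F[:,2]<49)&(abs(F[:,0]-68)<40)&(abs(F[:,1])<50)];print(len(b),np.median(b[:,2]),cv2.minAreaRect(b[:,:2].astype(np.float32)))
A=np.c_[b[:,:2],np.ones(len(b))];print(np.linalg.lstsq(A,b[:,2],rcond=None)[0])
p=F[(F[:,2]>4)&(F[:,2]<8.5)&(F[:,0]<40)&(F[:,0]>-40)&(abs(F[:,1])<30)];print(len(p),p[:,0].min(),np.median(p[:,2]),p[:,1].min(),p[:,1].max())
h=F[(F[:,2]>11.5)&(F[:,2]<17)&(abs(F[:,0])<32)&(abs(F[:,1])<18)];print(len(h),cv2.minAreaRect(h[:,:2].astype(np.float32)))
cv2.imwrite("pics/t9.png",cv2.resize(a[195:295,275:385],None,fx=6,fy=6,interpolation=cv2.INTER_CUBIC)[:,:,::-1])
E
```

```text
clock: 34.22
ee_pos: [0.6042, -0.2107, 0.1348]
ee_rot: [0.735, 0.669, 0.084, -0.07]
wrist_force: [0.5, -0.7, 0.8]
width: 0.0686
gripper_force: 0.0
311 46.18874157384939 ((69.96589660644531, -1.1250190734863281), (36.674591064453125, 79.68789672851562), 0.22346794605255127)
[1.37251324e-02 6.11806702e-03 4.51725258e+01]
194 -18.449225897406638 6.514007179594383 -27.362253555439814 28.780817647376047
111 ((1.7058258056640625, 0.43043041229248047), (20.00055694580078, 44.953067779541016), 89.3844223022461)
```

View pics/t9.png

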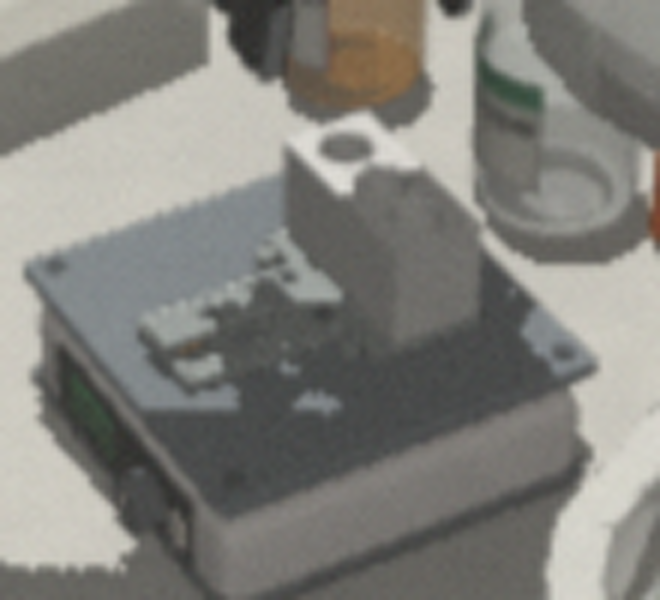

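The picture shows the holder flat on the platform with the stud head over both ends of the eye, at about (140-340,240-380), and the gripper clear. The block's centre measures 68.3 mm behind the stud's axis (68.5 nominal) and 1.5 mm off the centre line. It is level.

```bash
python3 -m jog '[[[0,0,0,0,0,0,0.8],[0,0,0,0,0,0,0.8]]]'; python3 -c "
from workcell import arm
print(arm.hand_in())"
```

```text
clock: 34.43
ee_pos: [0.6015, -0.2084, 0.1298]
ee_rot: [0.735, 0.669, 0.083, -0.074]
wrist_force: [0.2, -0.5, -0.1]
width: 0.0681
gripper_force: 0.0
the job is handed in; nothing more can be done
None
```

The holder is mounted flat and level on the shaker, with both ends of its eye under the stud's head and its shoulders against the pins as measured; the gripper is clear, and the job was handed in at 34.4 s (the hand-in returned no verdict).

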